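# Light up and present a polished specimen to the inspection camera

### The arm

A 7-joint arm with a two-finger parallel gripper is mounted at the origin on the work surface. World frame = base frame: x ahead of the robot, y to its left, z up, the work surface at z = 0. Lengths are in m, angles in rad, forces in N, time in s.
With the tool pointing down it reaches from about 0.425 to 0.875 m from the base axis. Payload 9.9 kg.
Tool frame: the origin (TCP) lies at the very end of the fingers, on their centre line; the grasp point (between the pads) lies 19 mm behind it; z points along the fingers, x is the direction in which the jaws open and shut, and the axes are right-handed (so a half turn about z gives the same grasp; the last joint's range is limited). The gripper opens to 85 mm and grips with 20 to 120 N. Pads are 22 mm wide; open, the fingers measure 114 mm over their backs; the gripper's body (76 mm by 85 mm) begins 54 mm behind the grasp point. The pads swing forward as they close: fully open they stand 13 mm farther back than shut.
Start: joints at [-1.216, 0.576, 0.025, 1.437, -0.015, 1.129, -0.057], TCP at [0.287, 0.611, 0.231] pointing down, gripper open.
Joint ranges: [-2.76, 2.76], [-0.34, 2.15], [-1.52, 1.57], [0.19, 2.46], [-1.09, 4.23], [0.17, 1.99], [-2.82, 2.82]. Speed limits (rad/s): [2.22, 2.22, 3.01, 3.01, 3.14, 3.14, 3.14].

### API

Orientations are given as a unit quaternion [x, y, z, w].
In Python, from rig import * gives the robot as it stands. The module is installed in compiled form; this text tells all that it offers.
- The arm moves only by the tool drive_tool, never from a script. Its argument "motion" is a list of rows, each a list of 3 entries, a list of its own where there are three numbers: the opening, from -1 (shut) to 1 (fully open), then the shift along the tool's x, y, z in m, then the turn about the tool's z in rad. In form: [[gripper, [tx, ty, tz], turn], ...]. A call has 1 to 10 rows; each row is the pose to reach, as a shift and turn from the pose commanded when the call began, along the tool's axes at that moment; what a row does not reach only later rows make up. A row lasts 1/10 s, in which the tool goes at most 50 mm and 8.59 degrees, less where a joint would pass 70% of its speed; a pose out of reach is approached as far as the arm can. A call with a gripper value outside its range is refused whole. The fingers move at their own pace and stop on an object; the grip force is fixed at half the most. Time passes only in rows, so rows that repeat a pose let the fingers close. It gives the time, the measured TCP pose, the force and the opening at its end, in the units of the state.
- get_obs(): the state, without advancing time (a new reading comes with each control period).
- camera(name): name is "scene" or "top"; returns (picture, depth): 420x560x3 uint8, blue, green, red; 420x560 float32, m along the optical axis (not along the pixel's ray), 0 where there is no reading.
- calibration(name): a dict with "fovy" (degrees; the focal length in pixels is half the picture's height over the tangent of half this angle, whatever the lens; pixels are square), "cx", "cy" (the principal point, pixels), "k1" (the pictures are not rectified: a ray, as slopes to the right and down, at radius r is drawn at 1 + k1 r^2 times it, then the intrinsics apply), "origin" and "orientation" of the camera in the world. Camera axes: x right, y up, looking along -z (the intrinsics and any distortion apply to the point x, -y, -z); pixel columns grow to the right and rows downward; lengths in m; the calibration is good to about 2 mm. A picture is of the moment at which its call begins. calibration takes no time and is no camera call.
- sign_off(): hands the job in, once; it reports no verdict.
The state is a dict: "clock": time; "joints": joint angles; "qvel": joint speeds; "effort": joint torques, N m; "position": TCP position; "eef_rot": TCP orientation; "ft_force": force on the tool from outside, world axes, zero at the start; "wrist_torque": the same for the moment, N m; "width": finger opening in m.
Only numpy, scipy, OpenCV 4.12 (cv2) and the standard library are available. Lean on these libraries where they do the work, as an engineer would, in place of code of your own. Each camera call takes 0.05 s, during which the arm holds its last target.

### The job

First slide the ring light's dimmer grip along its track until the white line on the grip is level with the orange mark, and leave it there. Then take the green specimen mount out of the carrier and hold it in the air in front of the inspection camera, its polished underside centred on the lens axis, square to the lens and 90 mm from the lens glass, and finish while still holding it there, steady. Do not touch the camera, and leave the red and black mounts, the jar and the bottle where they are.

Things in the scene. Friction and masses are not known exactly. Their poses are not given: they have to be found in the camera images.
- green_mount: the part to present: green resin cylinder, 32 mm diameter, 36 mm tall, 40 to 80 g, upright in any one of the carrier's three collars. Origin: centre of its underside, the polished face (a 20 mm steel specimen is set in it); z runs from that face up to the plain top, which stands 24 mm above the collar's rim. It comes out straight up
- black_mount: bystander: same size, black, in another collar of the carrier; origin at the centre of its underside
- red_mount: bystander: same size, red, in another collar of the carrier; origin at the centre of its underside
- carrier: fixed dark steel disc lying on the table, 160 mm diameter, 8 mm thick, with three aluminium collars (44 mm outside, 36 mm inside, rims 20 mm above the table) centred 46 mm from the disc's centre, 120 degrees apart; the mounts stand in them on the disc, 8 mm above the table. Small steel boss at the centre, 18 mm high. Origin: centre of the disc's underside
- focus (a point): the camera's focus: the point in the air on the lens axis, 90 mm out from the lens glass, 235 mm above the table, where the centre of the polished face belongs. z is the lens axis, out of the lens and up: it leans 30 degrees from vertical towards the camera's front (roughly to the robot). y is level. Held right, the mount's z is along this z, polished face to the lens
- lens (a point): centre of the lens glass at the upper end of the camera head, about 157 mm above the table, axes as focus; around it a flat white ring light in a black ring of 70 mm diameter
- camera: fixed inspection camera: grey base plate 130 x 90 x 12 mm, two upright cheeks 100 mm high, and between them a white head 60 x 60 mm with blue band and black lens barrel, leaning 30 degrees from vertical to the front and looking up. Highest point (ring light) 175 mm above the table. Origin: centre of the base plate's underside; its front is its -x side, z up
- dimmer (a joint): position of the dimmer grip along its track in m: 0 at the dim end (it starts near there) to 0.12 at the bright end; it slides with about 1.5 N of friction and stays where it is left
- dimmer_top (a point): centre of the top of the dimmer grip, 55 mm above the table: black block 28 mm across the track, 20 mm along it, 40 mm tall, a white line across the middle of its top. +y is the way it slides as the joint grows (roughly away from the robot), z up. The track is a fixed aluminium bar 40 mm wide, 170 mm long, 14 mm high
- mark: fixed orange pointer beside the dimmer track: 24 mm across, 6 mm along the track, 16 mm high. Origin: centre of its underside; its y axis is along the track as for dimmer_top; the grip is right when its middle is level with the pointer's middle along y
- jar: bystander: green glass jar with white cap, 68 mm diameter, 95 mm tall; origin at the centre of its underside
- flask: bystander: white plastic bottle with blue cap, 52 mm diameter, 120 mm tall; origin at the centre of its underside
Mind the look-alikes: they are no part of the job. Several things have the shape of the green_mount; the one meant has the colours described above. Leave any purple look-alike of the part that bears dimmer alone.

How it is judged:
By the outcome, as a careful person would: the job done as asked, in the order asked, and still so for the second after the job is handed in, while the arm keeps its last pose, push and grip.
It also fails if it takes over 58 s, if anything falls off the work surface, if the arm or the gripper's body presses on something with over 40 N, if the wrist force passes 120 N, or if a joint passes its speed limit or range.

## Working session

There is one attempt and no reset: what is moved stays moved. The work goes in short steps, Python scripts to look and compute and a tool call to move; the robot and the scene stay as the last step left them, time stands still between calls to the robot, and variables do not carry over. Pictures are saved under pics/ and viewed, and the job is handed in when it is done.

Besides the shell and the picture viewer there is one more tool, called after "Request:" as name(argument=value, ...) on one line, values as JSON. drive_tool: Moves the arm, as the interface text tells. Its arguments: {"type":"object","properties":{"motion":{"type":"array","items":{"type":"array"}}},"required":["motion"]}

```bash
ls; mkdir -p pics; python3 - <<'E'
from rig import *
import cv2,numpy as np
o=get_obs()
for k in o: print(k,np.round(o[k],4))
for n in("scene","top"):
    p,d=camera(n); cv2.imwrite(f"pics/{n}0.png",p); np.savez(f"pics/{n}0.npz",p=p,d=d); print(n,calibration(n))
E
```

```text
pics
clock 0.0
joints [-1.2158  0.5765  0.0248  1.4379 -0.015   1.129  -0.0565]
qvel [-0.0002  0.001   0.0001  0.0007 -0.0003 -0.0006 -0.0004]
effort [-1.10000e-03 -7.65764e+01  2.24990e+00 -2.85985e+01  1.53000e-02
  1.20000e-02 -0.00000e+00]
position [0.2866 0.6106 0.2305]
eef_rot [ 8.440e-01  5.363e-01 -7.000e-04  5.000e-04]
ft_force [-0.0035  1.0521  0.3558]
wrist_torque [ 0.0154 -0.0319 -0.0042]
width 0.0855
scene {'fovy': 54.59565833233329, 'cx': 281.94022477697297, 'cy': 214.73117929716375, 'k1': -0.07258314047460565, 'origin': array([ 1.18057443, -0.26161805,  0.81905405]), 'orientation': array([0.31372039, 0.20293215, 0.5183189 , 0.76924871])}
top {'fovy': 48.22596788607608, 'cx': 275.2773837099959, 'cy': 213.35046245119185, 'k1': -0.08150175120733877, 'origin': array([0.40806744, 0.00304275, 1.28322323]), 'orientation': array([ 0.05776949, -0.04985007, -0.69984781,  0.71020469])}
```

View pics/scene0.png

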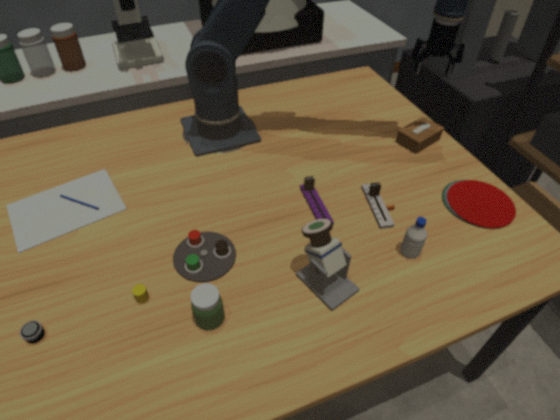

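View pics/top0.png

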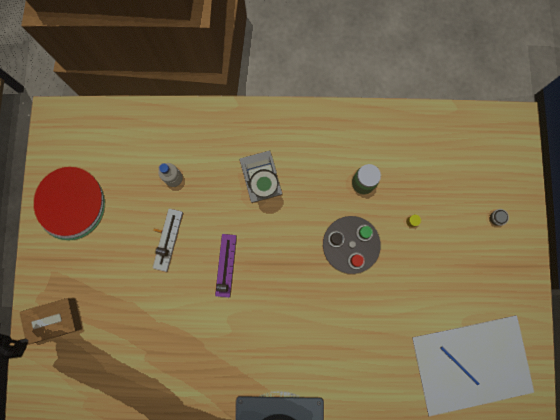

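The tool only turns about its own z, so I need to work out how to get the 30° tilt. First I'll measure the scene.

```bash
cat > h.py <<'E'
import numpy as np,cv2
from scipy.spatial.transform import Rotation as R
from rig import *
def K(c): 
    f=210/np.tan(np.radians(c['fovy']/2)); return np.array([[f,0,c['cx']],[0,f,c['cy']],[0,0,1]]),np.array([c['k1'],0,0,0.])
def ray(n,uv):
    c=calibration(n);k,D=K(c)
    s=cv2.undistortPoints(np.array(uv,float).reshape(-1,1,2),k,D).reshape(-1,2)
    d=np.c_[s[:,0],-s[:,1],-np.ones(len(s))]
    return c['origin'],R.from_quat(c['orientation']).apply(d)
def plane(n,uv,z):
    o,d=ray(n,uv); return o+d*((z-o[2])/d[:,2])[:,None]
def pts(n,depth,uv):
    o,d=ray(n,uv); uv=np.array(uv,int); return o+d*depth[uv[:,1],uv[:,0]][:,None]
def proj(n,P):
    c=calibration(n);k,D=K(c)
    p=R.from_quat(c['orientation']).inv().apply(np.atleast_2d(P)-c['origin'])
    return cv2.projectPoints(np.c_[p[:,0],-p[:,1],-p[:,2]].astype(float),np.zeros(3),np.zeros(3),k,D)[0].reshape(-1,2)
def load(f):
    a=np.load(f); return a['p'],a['d']
def tri(u1,u2):
    o1,d1=ray("scene",[u1]);o2,d2=ray("top",[u2]);d1=d1[0];d2=d2[0]
    s=np.linalg.lstsq(np.c_[d1,-d2],o2-o1,rcond=None)[0]
    a=o1+s[0]*d1;b=o2+s[1]*d2; return (a+b)/2,np.linalg.norm(a-b)
E
python3 - <<'E'
from h import *
pt,dt=load("pics/top0.npz"); ps,ds=load("pics/scene0.npz")
def crop(p,x,y,w,hh,s): return cv2.resize(p[y:y+hh,x:x+w],None,fx=s,fy=s,interpolation=cv2.INTER_CUBIC)
a=crop(pt,140,150,100,75*2,4); b=crop(pt,235,145,60,60,6)
cv2.imwrite("pics/c1.png",crop(pt,140,150,150,110,5)); cv2.imwrite("pics/c2.png",crop(pt,310,160,110,120,5)); cv2.imwrite("pics/c3.png",crop(ps,280,160,160,115,5)); cv2.imwrite("pics/c4.png",crop(ps,160,220,100,75,6))
E
```

```text
(no output)
```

View pics/c1.png

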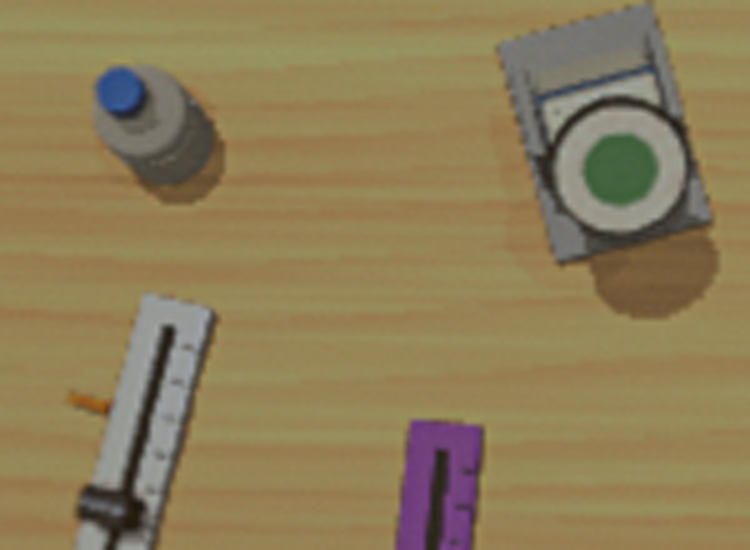

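View pics/c2.png

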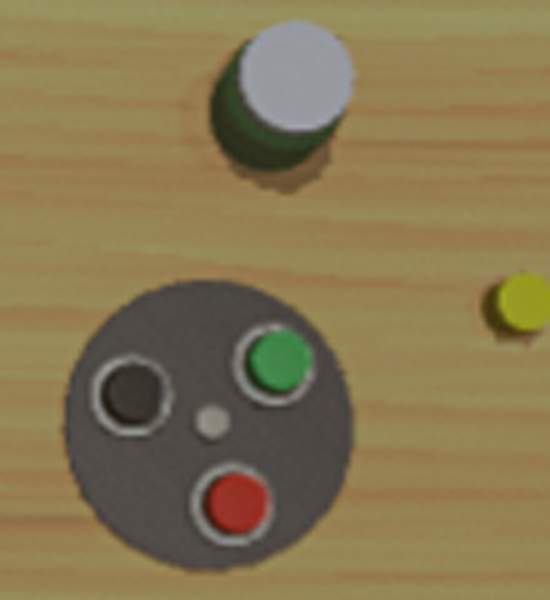

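View pics/c3.png

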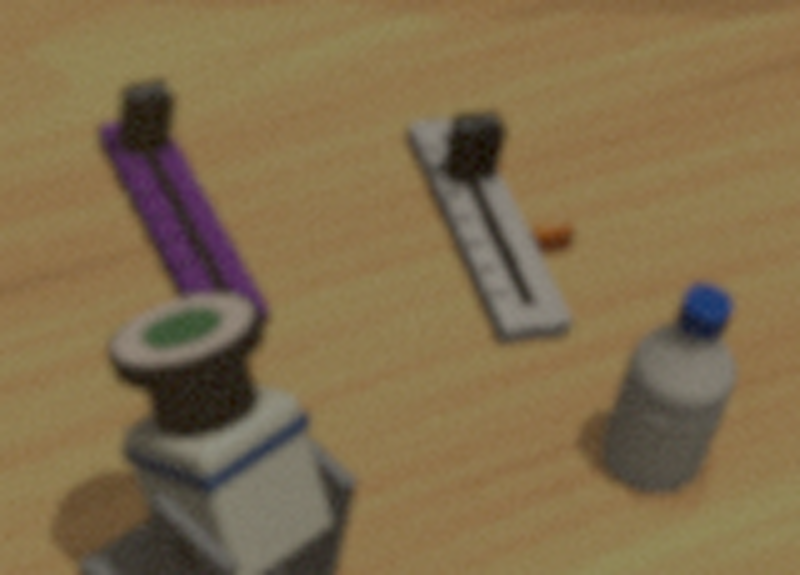

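View pics/c4.png

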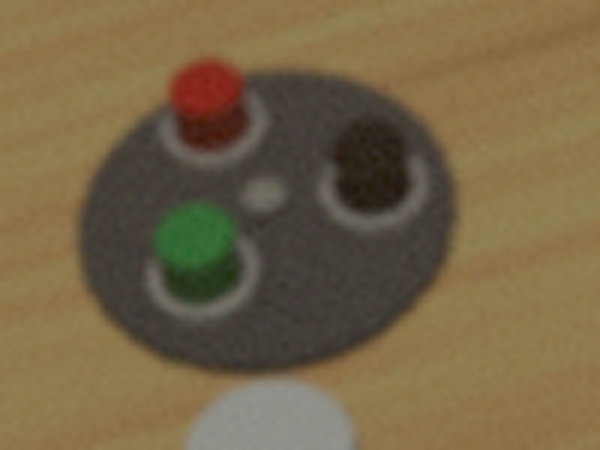

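Candidates for the green mount, in top-view pixels:
- The cylinder in the carrier at (365,232). It's bright green, mount-sized and sits in a collar, so it fits.
- The jar at (366,180). It's large with a white cap, so no.
- The lens glass at (264,183), which is part of the camera.
- The yellow cylinder at (414,221), which is the wrong colour.

The crops confirm the first one. For the dimmer, the one to use is the aluminium track at (168,240) with the orange mark at (157,230). The purple one at (227,265) is the look-alike.

```bash
cat > meas.py <<'E'
from h import *
pt,dt=load("pics/top0.npz"); ps,ds=load("pics/scene0.npz")
def cen(m): 
    n,l,s,c=cv2.connectedComponentsWithStats(m.astype(np.uint8)); return sorted([(s[i,4],tuple(np.round(c[i],2)),tuple(s[i,:4])) for i in range(1,n) if s[i,4]>8],reverse=True)
for n,p in(("top",pt),("scene",ps)):
    h=cv2.cvtColor(p,cv2.COLOR_BGR2HSV); H,S,V=[h[...,i].astype(int) for i in range(3)]
    print(n,"green",cen((H>40)&(H<80)&(S>110)&(V>110))[:4])
    print(n,"orange",cen((H>5)&(H<18)&(S>170)&(V>110))[:4])
    print(n,"red",cen(((H<6)|(H>174))&(S>150)&(V>90))[:4])
    print(n,"lensgreen",cen((H>40)&(H<85)&(S>50)&(V>50))[:6])
E
python3 meas.py
```

```text
top green [(np.int32(95), (np.float64(365.8), np.float64(231.61)), (np.int32(361), np.int32(227), np.int32(11), np.int32(11)))]
top orange [(np.int32(15), (np.float64(157.4), np.float64(230.13)), (np.int32(154), np.int32(229), np.int32(8), np.int32(3)))]
top red [(np.int32(3622), (np.float64(67.2), np.float64(200.93)), (np.int32(34), np.int32(167), np.int32(68), np.int32(69))), (np.int32(107), (np.float64(356.96), np.float64(260.24)), (np.int32(352), np.int32(255), np.int32(11), np.int32(12)))]
top lensgreen [(np.int32(167), (np.float64(263.63), np.float64(183.48)), (np.int32(257), np.int32(177), np.int32(15), np.int32(14))), (np.int32(133), (np.float64(84.35), np.float64(229.13)), (np.int32(53), np.int32(204), np.int32(52), np.int32(36))), (np.int32(130), (np.float64(365.62), np.float64(231.59)), (np.int32(359), np.int32(226), np.int32(14), np.int32(13))), (np.int32(83), (np.float64(362.29), np.float64(183.76)), (np.int32(354), np.int32(171), np.int32(23), np.int32(19)))]
scene green []
scene orange []
scene red [(np.int32(2331), (np.float64(480.81), np.float64(203.64)), (np.int32(447), np.int32(181), np.int32(68), np.int32(47))), (np.int32(75), (np.float64(193.85), np.float64(234.88)), (np.int32(189), np.int32(231), np.int32(11), np.int32(9)))]
scene lensgreen [(np.int32(476), (np.float64(7.83), np.float64(63.36)), (np.int32(0), np.int32(42), np.int32(22), np.int32(41))), (np.int32(199), (np.float64(192.52), np.float64(261.03)), (np.int32(185), np.int32(253), np.int32(15), np.int32(18))), (np.int32(159), (np.float64(207.28), np.float64(311.45)), (np.int32(193), np.int32(301), np.int32(28), np.int32(17))), (np.int32(67), (np.float64(315.9), np.float64(225.09)), (np.int32(309), np.int32(222), np.int32(15), np.int32(7))), (np.int32(29), (np.float64(444.48), np.float64(197.93)), (np.int32(443), np.int32(187), np.int32(7), np.int32(23)))]
```

```bash
cat > m2.py <<'E'
from meas import *
print('----')
g=plane("top",[(365.8,231.61)],.044)[0]; r=plane("top",[(356.96,260.24)],.044)[0]
print("green top",g,"red",r, "dist (exp .0797)",np.linalg.norm(g-r))
# scene
h=cv2.cvtColor(ps,cv2.COLOR_BGR2HSV); H,S,V=[h[...,i].astype(int) for i in range(3)]
print(cen((H>40)&(H<85)&(S>80)&(V>90))[:4],)
# disc: dark low-sat region in top
h=cv2.cvtColor(pt,cv2.COLOR_BGR2HSV); H,S,V=[h[...,i].astype(int) for i in range(3)]
for n,p,box in(("top",pt,(318,208,66,72)),("scene",ps,(165,225,80,60))):
    lab=cv2.cvtColor(p,cv2.COLOR_BGR2HSV); x,y,w,hh=box
    m=np.zeros(p.shape[:2],np.uint8); m[y:y+hh,x:x+w]=(lab[y:y+hh,x:x+w,1]<75)
    m=cv2.morphologyEx(m,cv2.MORPH_OPEN,np.ones((3,3)))
    c=max(cv2.findContours(m,cv2.RETR_EXTERNAL,cv2.CHAIN_APPROX_NONE)[0],key=cv2.contourArea)
    hull=cv2.convexHull(c); e=cv2.fitEllipse(hull)
    P=plane(n,c.reshape(-1,2),.008); 
    A=np.c_[2*P[:,:2],np.ones(len(P))]; s=np.linalg.lstsq(A,(P[:,:2]**2).sum(1),rcond=None)[0]
    print(n,e,"circle",s[:2],np.sqrt(s[2]+s[0]**2+s[1]**2))
for n,d in(("top",dt),("scene",ds)):
    print(n)
E
python3 m2.py | sed -n '/----/,$p'
python3 - <<'E'
from h import *
pt,dt=load("pics/top0.npz"); ps,ds=load("pics/scene0.npz")
for n,p,d in(("top",pt,dt),("scene",ps,ds)):
    uv=[(365,231),(357,260),(340,228),(264,183),(420,300),(180,130)] if n=="top" else [(192,259),(194,234),(215,215),(316,225),(120,230),(120,330)]
    print(n,np.round(pts(n,d,uv),4).tolist())
E
```

```text
----
green top [ 0.552452   -0.22307269  0.044     ] red [ 0.47619248 -0.19879505  0.044     ] dist (exp .0797) 0.08003073566292258
[(np.int32(94), (np.float64(191.86), np.float64(258.82)), (np.int32(186), np.int32(254), np.int32(13), np.int32(10)))]
top ((351.2655334472656, 244.4443359375), (56.81852340698242, 57.60222244262695), 142.5587921142578) circle [ 0.51925341 -0.18693646] 0.0741414085254628
scene ((203.90130615234375, 256.4956359863281), (48.023155212402344, 61.32863998413086), 77.55598449707031) circle [ 0.52563411 -0.19134039] 0.07326752925918689
top
scene
top [[0.5539, -0.2207, 0.0454], [0.4767, -0.1985, 0.0463], [0.5662, -0.1594, 0.0038], [0.6555, 0.0458, 0.1588], [0.3727, -0.3787, -0.0055], [0.8431, 0.2961, -0.0002]]
scene [[0.5511, -0.2248, 0.0433], [0.4788, -0.2014, 0.0474], [0.3871, -0.1259, -0.0013], [0.6527, 0.046, 0.158], [0.3498, -0.3813, 0.0022], [0.6513, -0.4201, -0.0001]]
```

Positions agree between views. I'll test how an unreachable pose is handled, by moving straight up from the start in free air. This shows whether the tool tilts.

Request:
drive_tool(motion=[[1,[0,0,-0.05],0],[1,[0,0,-0.1],0],[1,[0,0,-0.15],0],[1,[0,0,-0.2],0],[1,[0,0,-0.25],0],[1,[0,0,-0.3],0],[1,[0,0,-0.35],0],[1,[0,0,-0.4],0],[1,[0,0,-0.45],0],[1,[0,0,-0.5],0]])

```text
clock: 1.1
position: [0.2625, 0.5898, 0.6531]
eef_rot: [0.843, 0.531, 0.068, -0.05]
ft_force: [0.6, 1.2, -0.1]
width: 0.0851
```

```bash
cat > st.py <<'E'
from h import *
o=get_obs()
for k in("clock","joints","position","ft_force","width"): print(k,np.round(o[k],4))
m=R.from_quat(o['eef_rot']).as_matrix(); print("x",m[:,0].round(3),"y",m[:,1].round(3),"z",m[:,2].round(3),"tilt",np.degrees(np.arccos(-m[2,2])).round(2))
E
python3 st.py
```

```text
clock 1.1
joints [-1.4415  0.4919  0.6742  0.56   -0.3918  1.987   0.0765]
position [0.2625 0.5898 0.6531]
ft_force [ 0.5961  1.1686 -0.1433]
width 0.0851
x [0.427 0.889 0.168] y [ 0.902 -0.431 -0.013] z [ 0.061  0.157 -0.986] tilt 9.7
```

It does tilt outward (9.7°). Next I'll check whether the tilt persists when I come back.

Request:
drive_tool(motion=[[1,[0,0,0.05],0],[1,[0,0,0.1],0],[1,[0,0,0.15],0],[1,[0,0,0.2],0],[1,[0,0,0.2],0]])

```text
clock: 1.6
position: [0.2729, 0.6192, 0.4518]
eef_rot: [0.843, 0.531, 0.065, -0.048]
ft_force: [-1.0, 0.2, 0.1]
width: 0.0852
```

```bash
python3 st.py
```

```text
clock 1.6
joints [-1.5997  0.4543  0.6783  1.1937 -0.3152  1.4263  0.1498]
position [0.2729 0.6192 0.4518]
ft_force [-0.9889  0.1554  0.0822]
width 0.0852
x [0.427 0.89  0.161] y [ 0.902 -0.431 -0.012] z [ 0.058  0.15  -0.987] tilt 9.27
```

The commanded pose takes on the tilt, so orientation can be steered through reach limits. Next I'll push inward against the near limit to undo the tilt.

Request:
drive_tool(motion=[[1,[-0.05,0,0],0],[1,[-0.1,0,0],0],[1,[-0.15,0,0],0],[1,[-0.2,0,0],0],[1,[-0.25,0,0],0],[1,[-0.3,0,0],0]])

```text
clock: 2.2
position: [0.1483, 0.354, 0.4099]
eef_rot: [0.844, 0.529, 0.072, -0.053]
ft_force: [-1.4, 0.2, 0.6]
width: 0.0854
```

```bash
python3 st.py
```

```text
clock 2.2
joints [-2.0515 -0.1778  0.591   1.9163  0.1554  1.2029 -0.3819]
position [0.1483 0.354  0.4099]
ft_force [-1.4261  0.1811  0.5876]
width 0.0854
x [0.429 0.886 0.178] y [ 0.901 -0.434 -0.014] z [ 0.065  0.166 -0.984] tilt 10.27
```

Request:
drive_tool(motion=[[1,[-0.02,0,0.04],0],[1,[-0.04,0,0.08],0],[1,[-0.05,0,0.12],0],[1,[-0.05,0,0.16],0],[1,[-0.05,0,0.18],0],[1,[-0.05,0,0.18],0]])

```text
clock: 2.8
position: [0.1389, 0.3404, 0.2219]
eef_rot: [0.844, 0.53, 0.071, -0.051]
ft_force: [0.3, 0.0, 0.7]
width: 0.0854
```

```bash
python3 st.py
```

```text
clock 2.8
joints [-2.0342  0.0376  0.735   2.3291 -0.0072  0.6112 -0.175 ]
position [0.1389 0.3404 0.2219]
ft_force [0.2632 0.0076 0.7237]
width 0.0854
x [0.429 0.887 0.174] y [ 0.901 -0.434 -0.01 ] z [ 0.066  0.161 -0.985] tilt 10.01
```

Request:
drive_tool(motion=[[1,[-0.03,0,0],0],[1,[-0.06,0,0],0],[1,[-0.08,0,0],0],[1,[-0.08,0,0],0]])

```text
clock: 3.2
position: [0.1094, 0.2821, 0.216]
eef_rot: [0.842, 0.532, 0.074, -0.055]
ft_force: [0.5, 0.5, 0.3]
width: 0.0852
```

```bash
python3 st.py
```

```text
clock 3.2
joints [-1.7897 -0.0886  0.3549  2.4506  0.1288  0.5988 -0.4066]
position [0.1094 0.2821 0.216 ]
ft_force [0.4885 0.5077 0.2846]
width 0.0852
x [0.424 0.887 0.182] y [ 0.903 -0.428 -0.014] z [ 0.066  0.17  -0.983] tilt 10.53
```

Request:
drive_tool(motion=[[1,[-0.03,0,0.02],0],[1,[-0.04,0,0.05],0],[1,[-0.04,0,0.08],0],[1,[-0.04,0,0.08],0]])

```text
clock: 3.6
position: [0.1195, 0.2746, 0.203]
eef_rot: [0.843, 0.532, 0.084, -0.02]
ft_force: [-0.5, 0.6, -0.4]
width: 0.0857
```

```bash
python3 st.py
```

```text
clock 3.6
joints [-1.1614 -0.0254 -0.2753  2.4505  0.1766  0.5836 -0.4527]
position [0.1195 0.2746 0.203 ]
ft_force [-0.486   0.6057 -0.4244]
width 0.0857
x [0.421 0.892 0.163] y [ 0.899 -0.434  0.056] z [ 0.121  0.123 -0.985] tilt 9.94
```

```bash
cat > kin.py <<'E'
from h import *
import itertools
from scipy.optimize import least_squares
J=np.array([[-1.2158,.5765,.0248,1.4379,-.015,1.129,-.0565],[-1.4415,.4919,.6742,.56,-.3918,1.987,.0765],[-1.5997,.4543,.6783,1.1937,-.3152,1.4263,.1498],[-2.0515,-.1778,.591,1.9163,.1554,1.2029,-.3819],[-2.0342,.0376,.735,2.3291,-.0072,.6112,-.175],[-1.7897,-.0886,.3549,2.4506,.1288,.5988,-.4066],[-1.1614,-.0254,-.2753,2.4505,.1766,.5836,-.4527]])
P=np.array([[.2866,.6106,.2305],[.2625,.5898,.6531],[.2729,.6192,.4518],[.1483,.354,.4099],[.1389,.3404,.2219],[.1094,.2821,.216],[.1195,.2746,.203]])
Q=np.array([[.844,.5363,-.0007,.0005],[.843,.531,.068,-.05],[.843,.531,.065,-.048],[.844,.529,.072,-.053],[.844,.53,.071,-.051],[.842,.532,.074,-.055],[.843,.532,.084,-.02]])
def fk(j,th,s):
    psi,gam,h,L1,L2,L3,a1,a2,a3,b1,b2,b3=th
    z=lambda a:R.from_rotvec([0,0,a]); y=lambda a:R.from_rotvec([0,a,0])
    r=z(psi+s[0]*j[0]); p=np.array([0,0,h])
    r=r*y(j[1])*z(s[1]*j[2]); p=p+r.apply([a1,b1,L1])
    r=r*y(j[3])*z(s[2]*j[4]); p=p+r.apply([a2,b2,L2])
    r=r*y(j[5])*z(s[3]*j[6]+gam); p=p+(r*z(-(s[3]*j[6]+gam))).apply([a3,b3,L3])
    return p,r
if __name__=="__main__":
    best=None
    for s in itertools.product([1,-1],repeat=4):
        def res(th):
            o=[]
            for j,p,q in zip(J,P,Q):
                pp,r=fk(j,th,s); o+=[pp-p,0.3*(r*R.from_quat(q).inv()).as_rotvec()]
            return np.r_[np.concatenate(o),0.002*th[6:]]
        for psi0 in(0,1.5,3.1,-1.5):
          for g0 in (0,1.5,3.1,-1.5):
            f=least_squares(res,[psi0,g0,.34,.4,.4,.25]+[0]*6,max_nfev=60)
            if best is None or f.cost<best[0]: best=(f.cost,s,f.x,f.fun)
    print(best[0],best[1],best[2].round(4)); print(np.abs(best[3]).max())
    np.savez("kin.npz",th=best[2],s=best[1])
E
python3 kin.py
```

```text
4.933388783638912e-05 (-1, -1, -1, -1) [-1.3500e-02  3.1283e+00  3.1050e-01  5.8870e-01  3.9060e-01  4.0450e-01
  5.8000e-03  2.2000e-03  4.9000e-03 -4.5300e-02  4.0000e-03  4.0000e-03]
0.006693235621985594
```

```bash
cat > sim.py <<'E'
from kin import *
k=np.load("kin.npz"); TH=k['th']; SG=k['s']
LO=np.array([-2.76,-.34,-1.52,.19,-1.09,.17,-2.82]);HI=np.array([2.76,2.15,1.57,2.46,4.23,1.99,2.82])
def solve(q,p,r,w=0.3,bounded=True):
    # best bounded approach, staying near q
    def f(x):
        pp,rr=fk(x,TH,SG); return np.r_[pp-p,w*(rr*r.inv()).as_rotvec(),1e-3*(x-q)]
    q=np.clip(q,LO+1e-4,HI-1e-4)
    return least_squares(f,q,bounds=(LO,HI)).x
def tl(r): m=r.as_matrix(); return m[:,2].round(3)
E
cat > t.py <<'E'
from sim import *
# replay push up from pose 0 and last ones
for i,sh in((0,[0,0,-.5]),(4,[-.08,0,0]),(5,[-.04,0,.08])):
    p,r=fk(J[i],TH,SG)
    for w in(.1,.3,1):
        q=solve(J[i],p+r.apply(sh),r,w); pp,rr=fk(q,TH,SG)
        print(i,w,q.round(2),pp.round(3),tl(rr),"actual",J[i+1].round(2),P[i+1],tl(R.from_quat(Q[i+1])))
E
python3 t.py
```

```text
0 0.1 [-1.32  0.47  0.4   0.38 -0.25  1.99  0.01] [0.284 0.607 0.721] [ 0.136  0.29  -0.948] actual [-1.44  0.49  0.67  0.56 -0.39  1.99  0.08] [0.2625 0.5898 0.6531] [ 0.062  0.157 -0.986]
0 0.3 [-1.32  0.45  0.35  0.48 -0.2   1.99  0.01] [0.277 0.591 0.684] [ 0.097  0.207 -0.974] actual [-1.44  0.49  0.67  0.56 -0.39  1.99  0.08] [0.2625 0.5898 0.6531] [ 0.062  0.157 -0.986]
0 1 [-1.32  0.45  0.29  0.66 -0.14  1.99  0.01] [0.263 0.561 0.615] [ 0.022  0.047 -0.999] actual [-1.44  0.49  0.67  0.56 -0.39  1.99  0.08] [0.2625 0.5898 0.6531] [ 0.062  0.157 -0.986]
4 0.1 [-2.56 -0.2   0.94  2.46  0.35  0.7  -0.76] [0.104 0.266 0.209] [ 0.059  0.134 -0.989] actual [-1.79 -0.09  0.35  2.45  0.13  0.6  -0.41] [0.1094 0.2821 0.216 ] [ 0.066  0.171 -0.983]
4 0.3 [-2.69 -0.29  0.96  2.46  0.47  0.76 -0.94] [0.105 0.268 0.212] [ 0.063  0.146 -0.987] actual [-1.79 -0.09  0.35  2.45  0.13  0.6  -0.41] [0.1094 0.2821 0.216 ] [ 0.066  0.171 -0.983]
4 1 [-2.68 -0.3   0.93  2.46  0.48  0.77 -0.97] [0.105 0.27  0.215] [ 0.067  0.158 -0.985] actual [-1.79 -0.09  0.35  2.45  0.13  0.6  -0.41] [0.1094 0.2821 0.216 ] [ 0.066  0.171 -0.983]
5 0.1 [-0.43  0.33 -1.23  2.46  0.5   0.67 -0.93] [0.098 0.265 0.135] [-0.006 -0.035 -0.999] actual [-1.16 -0.03 -0.28  2.45  0.18  0.58 -0.45] [0.1195 0.2746 0.203 ] [ 0.12   0.123 -0.985]
5 0.3 [-0.25  0.3  -1.43  2.46  0.55  0.66 -0.99] [0.105 0.286 0.154] [ 0.025  0.052 -0.998] actual [-1.16 -0.03 -0.28  2.45  0.18  0.58 -0.45] [0.1195 0.2746 0.203 ] [ 0.12   0.123 -0.985]
5 1 [-0.08  0.19 -1.52  2.46  0.47  0.57 -0.84] [0.113 0.307 0.178] [ 0.061  0.148 -0.987] actual [-1.16 -0.03 -0.28  2.45  0.18  0.58 -0.45] [0.1195 0.2746 0.203 ] [ 0.12   0.123 -0.985]
```

```bash
cat > t.py <<'E'
from sim import *
p,r=P[6],R.from_quat(Q[6]); m=r.as_matrix()
q=solve(J[6],np.array([.3,.3,.2]),r); print(q.round(2),fk(q,TH,SG)[0].round(3))
q0=q
for tgt in([.27,.27,.05],[.27,.27,.0],[.25,.25,.05],[.22,.22,.08],[.2,.2,.15],[.3,.3,.0]):
    q=q0; a=np.array([.3,.3,.2])
    for s in np.linspace(.1,1,10): q=solve(q,a+s*(np.array(tgt)-a),r)
    pp,rr=fk(q,TH,SG); print(tgt,q.round(2),pp.round(3),tl(rr))
E
python3 t.py
```

```text
[-0.75  0.16 -0.17  2.25  0.09  0.57  0.13] [0.3 0.3 0.2]
[0.27, 0.27, 0.05] [-0.76  0.45 -0.23  2.46  0.75  0.17 -0.57] [0.278 0.278 0.055] [ 0.084  0.087 -0.993]
[0.27, 0.27, 0.0] [-0.74  0.58 -0.28  2.46  1.38  0.17 -1.22] [0.282 0.282 0.006] [ 0.062  0.065 -0.996]
[0.25, 0.25, 0.05] [-0.68  0.43 -0.34  2.46  0.69  0.24 -0.52] [0.264 0.264 0.059] [ 0.055  0.058 -0.997]
[0.22, 0.22, 0.08] [-0.34  0.36 -0.78  2.46  0.64  0.45 -0.54] [0.24  0.24  0.096] [ 0.029  0.032 -0.999]
[0.2, 0.2, 0.15] [ 0.31  0.25 -1.52  2.46  0.47  0.64 -0.45] [0.214 0.214 0.168] [ 0.057  0.059 -0.997]
[0.3, 0.3, 0.0] [-0.11  0.97 -1.42  2.46  1.44  1.04 -1.4 ] [0.303 0.303 0.001] [ 0.108  0.111 -0.988]
```

```bash
cat > to.py <<'E'
import sys
from h import *
def shift(*w):
    o=get_obs(); return R.from_quat(o['eef_rot']).inv().apply(np.array(w)-o['position']).round(4)
if __name__=="__main__": print(shift(*map(float,sys.argv[1:4])))
E
python3 to.py .3 .3 .2
```

```text
[0.0981 0.1511 0.028 ]
```

Request:
drive_tool(motion=[[1,[0.025,0.04,0.007],0],[1,[0.05,0.08,0.014],0],[1,[0.075,0.115,0.021],0],[1,[0.098,0.151,0.028],0],[1,[0.098,0.151,0.028],0],[1,[0.098,0.151,0.028],0]])

```text
clock: 4.2
position: [0.3008, 0.2988, 0.1984]
eef_rot: [0.843, 0.531, 0.083, -0.019]
ft_force: [-0.3, -0.0, 0.2]
width: 0.0855
```

```bash
python3 st.py; python3 to.py .22 .22 .07
```

```text
clock 4.2
joints [-0.8737  0.1689 -0.0438  2.2411  0.0551  0.5635  0.1639]
position [0.3008 0.2988 0.1984]
ft_force [-0.2898 -0.0201  0.2495]
width 0.0855
x [0.422 0.892 0.16 ] y [ 0.899 -0.435  0.056] z [ 0.12   0.12  -0.986] tilt 9.76
[-0.1249 -0.0455  0.1074]
```

Request:
drive_tool(motion=[[1,[-0.03,-0.01,0.025],0],[1,[-0.06,-0.022,0.05],0],[1,[-0.09,-0.033,0.08],0],[1,[-0.125,-0.046,0.107],0],[1,[-0.125,-0.046,0.107],0],[1,[-0.125,-0.046,0.107],0],[1,[-0.125,-0.046,0.107],0]])

```text
clock: 4.9
position: [0.2727, 0.273, 0.0824]
eef_rot: [0.843, 0.534, 0.066, -0.018]
ft_force: [-0.6, -0.3, -0.3]
width: 0.0855
```

```bash
python3 st.py
```

```text
clock 4.9
joints [-0.8973  0.3746 -0.0284  2.4587  0.1293  0.1737  0.0799]
position [0.2727 0.273  0.0824]
ft_force [-0.6356 -0.3311 -0.2826]
width 0.0855
x [0.422 0.897 0.13 ] y [ 0.902 -0.43   0.039] z [ 0.091  0.101 -0.991] tilt 7.83
```

```bash
python3 to.py .15 .15 .07
```

```text
[-0.1638 -0.0583 -0.0114]
```

Request:
drive_tool(motion=[[1,[-0.08,-0.03,-0.005],0],[1,[-0.164,-0.058,-0.011],0],[1,[-0.164,-0.058,-0.011],0],[1,[-0.164,-0.058,-0.011],0],[1,[-0.164,-0.058,-0.011],0],[1,[-0.164,-0.058,-0.011],0]])

```text
clock: 5.5
position: [0.2717, 0.2656, 0.0723]
eef_rot: [0.844, 0.534, 0.052, -0.018]
ft_force: [-0.4, -0.1, 0.0]
width: 0.0853
```

```bash
python3 st.py
```

```text
clock 5.5
joints [-0.8785  0.4005 -0.0267  2.4597  0.0651  0.1722  0.1623]
position [0.2717 0.2656 0.0723]
ft_force [-0.4461 -0.1218  0.0347]
width 0.0853
x [0.425 0.899 0.107] y [ 0.903 -0.429  0.025] z [ 0.068  0.085 -0.994] tilt 6.28
```

```bash
python3 to.py .22 .21 .03
```

```text
[-0.0765 -0.0238  0.0338]
```

Request:
drive_tool(motion=[[1,[-0.04,-0.012,0.017],0],[1,[-0.076,-0.024,0.034],0],[1,[-0.076,-0.024,0.034],0],[1,[-0.076,-0.024,0.034],0],[1,[-0.076,-0.024,0.034],0],[1,[-0.076,-0.024,0.034],0]])

```text
clock: 6.1
position: [0.2703, 0.2564, 0.0506]
eef_rot: [0.844, 0.535, 0.031, -0.016]
ft_force: [-0.1, -0.0, 0.7]
width: 0.0851
```

```bash
python3 st.py;python3 to.py .22 .21 .02
```

```text
clock 6.1
joints [-0.7543  0.4589 -0.1674  2.4597  0.3861  0.1721 -0.1518]
position [0.2703 0.2564 0.0506]
ft_force [-0.0773 -0.0444  0.7085]
width 0.0851
x [0.426 0.902 0.069] y [ 0.904 -0.428  0.006] z [ 0.035  0.06  -0.998] tilt 3.98
[-0.0654 -0.0259  0.026 ]
```

Request:
drive_tool(motion=[[1,[-0.04,-0.012,0.014],0],[1,[-0.08,-0.026,0.028],0],[1,[-0.08,-0.026,0.028],0],[1,[-0.08,-0.026,0.028],0],[1,[-0.08,-0.026,0.028],0],[1,[-0.08,-0.026,0.028],0]])

```text
clock: 6.7
position: [0.2681, 0.2445, 0.0359]
eef_rot: [0.845, 0.535, 0.01, -0.014]
ft_force: [1.0, 1.2, 0.7]
width: 0.0857
```

```bash
python3 st.py;python3 to.py .22 .21 .02
```

```text
clock 6.7
joints [-0.7271  0.4988 -0.1704  2.4597  0.3601  0.1721 -0.1007]
position [0.2681 0.2445 0.0359]
ft_force [0.9859 1.2119 0.6916]
width 0.0857
x [0.427 0.904 0.032] y [ 0.904 -0.427 -0.013] z [ 0.002  0.035 -0.999] tilt 2.0
[-0.0522 -0.0286  0.0146]
```

```bash
python3 to.py .27 .17 .022
```

```text
[-0.0669  0.0337  0.0113]
```

Request:
drive_tool(motion=[[1,[-0.034,0.017,0.006],0],[1,[-0.067,0.034,0.011],0],[1,[-0.067,0.034,0.011],0],[1,[-0.067,0.034,0.011],0]])

```text
clock: 7.1
position: [0.3007, 0.1871, 0.0281]
eef_rot: [0.845, 0.534, -0.004, -0.016]
ft_force: [-0.9, 0.9, -0.1]
width: 0.0854
```

```bash
python3 st.py
```

```text
clock 7.1
joints [-0.566   0.5204 -0.1298  2.4597  0.1911  0.172   0.2604]
position [0.3007 0.1871 0.0281]
ft_force [-0.8945  0.9271 -0.0738]
width 0.0854
x [0.429 0.903 0.01 ] y [ 0.903 -0.428 -0.03 ] z [-0.023  0.022 -0.999] tilt 1.84
```

Tilt is down to about 1.8°, which is good enough for grasping. Now I'll measure the dimmer and the camera.

```bash
cat > m3.py <<'E'
from meas import *
print('----')
for n,p,box in(("top",pt,(148,205,40,70)),("scene",ps,(355,180,50,55))):
    x,y,w,hh=box; c=cv2.resize(p[y:y+hh,x:x+w],None,fx=8,fy=8,interpolation=cv2.INTER_CUBIC); cv2.imwrite(f"pics/dim_{n}.png",c)
    h=cv2.cvtColor(c,cv2.COLOR_BGR2HSV); m=((h[...,1]<60)&(h[...,2]>100)).astype(np.uint8)
    m=cv2.morphologyEx(m,cv2.MORPH_CLOSE,np.ones((45,45)));m=cv2.morphologyEx(m,cv2.MORPH_OPEN,np.ones((17,17)))
    k=max(cv2.findContours(m,cv2.RETR_EXTERNAL,cv2.CHAIN_APPROX_NONE)[0],key=cv2.contourArea).reshape(-1,2)
    uv=(k+.5)/8-.5+np.array([x,y]); W=plane(n,uv,.014)
    r=cv2.minAreaRect(W[:,:2].astype(np.float32)*1000); print(n,"track",r, cv2.boxPoints(r).round(1).tolist())
    o=((h[...,0]>4)&(h[...,0]<20)&(h[...,1]>165)).astype(np.uint8)
    for kk in cv2.findContours(o,cv2.RETR_EXTERNAL,cv2.CHAIN_APPROX_NONE)[0]:
        if cv2.contourArea(kk)>150:
            M=cv2.moments(kk); u=np.array([M['m10'],M['m01']])/M['m00']; u=(u+.5)/8-.5+np.array([x,y]); print(n,"orange",cv2.contourArea(kk)/64,u,plane(n,[u],.014)[0])
    b=(h[...,2]<60).astype(np.uint8)
    for kk in cv2.findContours(b,cv2.RETR_EXTERNAL,cv2.CHAIN_APPROX_NONE)[0]:
        if cv2.contourArea(kk)>600: M=cv2.moments(kk); u=np.array([M['m10'],M['m01']])/M['m00']; u=(u+.5)/8-.5+np.array([x,y]); print(n,"black",cv2.contourArea(kk)/64,u,plane(n,[u],.055)[0])
E
python3 m3.py | sed -n '/----/,$p'
```

```text
----
top track ((527.4227294921875, 315.099609375), (43.957427978515625, 170.35350036621094), 77.5872802734375) [[439.5, 311.8999938964844], [605.9000244140625, 275.29998779296875], [615.2999877929688, 318.29998779296875], [449.0, 354.8999938964844]]
top orange 14.953125 [157.45206374 230.13969436] [0.55174025 0.34134023 0.014     ]
top black 111.1640625 [165.52868994 243.72655756] [0.51134    0.30693747 0.055     ]
scene track ((554.3816528320312, 305.16943359375), (40.750762939453125, 115.39946746826172), 77.34550476074219) [[493.6000061035156, 297.8999938964844], [606.2000122070312, 272.6000061035156], [615.0999755859375, 312.3999938964844], [502.5, 337.70001220703125]]
scene orange 19.390625 [390.39438961 206.99422509] [0.55359445 0.33885798 0.014     ]
scene black 102.9140625 [374.15638838 190.11926067] [0.51169007 0.30243068 0.055     ]
```

View pics/dim_top.png

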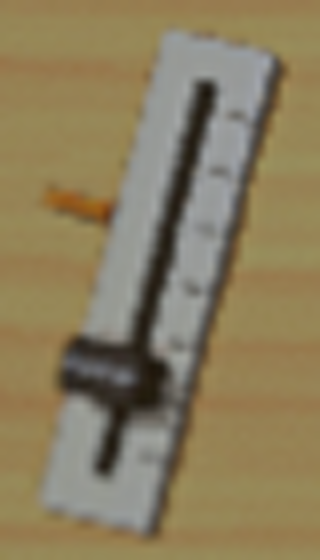

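View pics/dim_scene.png

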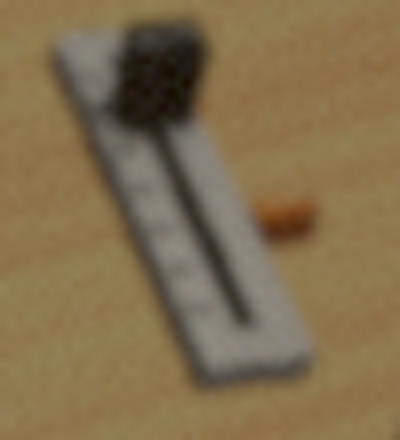

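```bash
python3 - <<'E'
from h import *
d=np.array([.9767,-.2147]);n=np.array([.2147,.9767])
T=np.array([.5274,.3151])
a=plane("scene",[(375.2,184.6)],.055)[0]; b=plane("top",[(158.8,250.4)],.055)[0]
print(tri((375.2,184.6),(158.8,250.4)))
for v in(a,b,np.array([.5517,.3413,0]),np.array([.5536,.3389,0])): print(v,"s",(v[:2]-T)@d,"n",(v[:2]-T)@n)
pt,dt=load("pics/top0.npz")
for v in range(246,256): print(v,[int(dt[v,u]*1000) for u in range(154,172)])
E
python3 st.py | grep pos; python3 - <<'E'
import cv2
p=cv2.imread('pics/top0.png'); cv2.imwrite('pics/lens_top.png',cv2.resize(p[145:210,235:290],None,fx=9,fy=9,interpolation=cv2.INTER_CUBIC))
p=cv2.imread('pics/scene0.png'); cv2.imwrite('pics/lens_scene.png',cv2.resize(p[210:310,290:365],None,fx=6,fy=6,interpolation=cv2.INTER_CUBIC))
E
```

```text
(array([0.49213049, 0.32166479, 0.05351866]), np.float64(0.005958543281657126))
[0.4928363  0.31740148 0.055     ] s -0.03425249269437869 n -0.005172971857311584
[0.49339325 0.32404041 0.055     ] s -0.03513389405227028 n 0.001430845438293081
[0.5517 0.3413 0.    ] s 0.018108669999999986 n 0.030806749999999997
[0.5536 0.3389 0.    ] s 0.020479680000000004 n 0.02887059999999999
246 [1292, 1289, 1288, 1288, 1272, 1274, 1276, 1273, 1272, 1274, 1278, 1275, 1274, 1276, 1275, 1270, 1274, 1270]
247 [1290, 1286, 1235, 1233, 1241, 1277, 1269, 1273, 1279, 1272, 1278, 1274, 1274, 1277, 1275, 1273, 1274, 1269]
248 [1290, 1286, 1238, 1233, 1231, 1233, 1230, 1234, 1235, 1271, 1271, 1275, 1273, 1273, 1271, 1276, 1271, 1274]
249 [1285, 1232, 1233, 1232, 1233, 1233, 1233, 1236, 1233, 1236, 1233, 1232, 1246, 1270, 1273, 1275, 1267, 1274]
250 [1284, 1232, 1232, 1233, 1229, 1226, 1231, 1230, 1227, 1233, 1232, 1230, 1243, 1253, 1266, 1270, 1271, 1274]
251 [1285, 1236, 1229, 1232, 1231, 1232, 1232, 1232, 1235, 1233, 1231, 1238, 1241, 1255, 1263, 1276, 1273, 1271]
252 [1288, 1284, 1232, 1231, 1231, 1236, 1237, 1231, 1230, 1230, 1231, 1236, 1249, 1252, 1273, 1271, 1274, 1273]
253 [1284, 1230, 1230, 1234, 1232, 1233, 1233, 1228, 1226, 1232, 1232, 1233, 1249, 1260, 1267, 1274, 1273, 1276]
254 [1283, 1284, 1234, 1228, 1230, 1230, 1232, 0, 1232, 1228, 1231, 1240, 1250, 1260, 1273, 1272, 1275, 1279]
255 [1283, 1287, 1269, 1272, 1272, 1273, 1232, 1232, 1231, 1227, 1232, 1241, 1253, 1262, 1264, 1269, 1272, 1283]
position [0.3007 0.1871 0.0281]
```

View pics/lens_top.png

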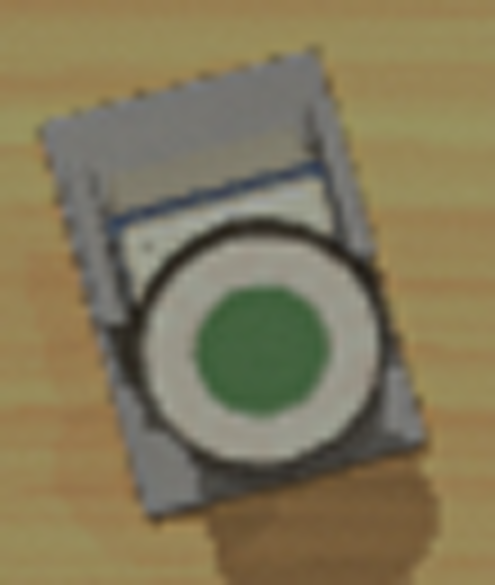

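View pics/lens_scene.png

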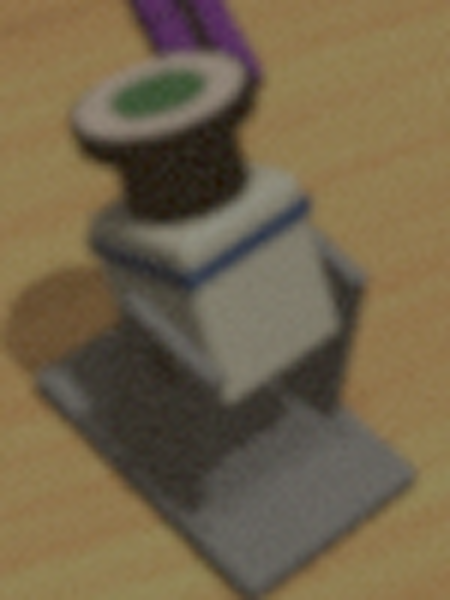

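```bash
python3 - <<'E'
from h import *
d=np.array([.9767,-.2147]);n=np.array([.2147,.9767]);T=np.array([.5274,.3151])
pt,dt=load("pics/top0.npz");ps,ds=load("pics/scene0.npz")
m=np.zeros_like(dt,bool); m[244:260,150:170]=(dt[244:260,150:170]>1.222)&(dt[244:260,150:170]<1.239)
v,u=np.nonzero(m); P=pts("top",dt,np.c_[u,v]); c=plane("top",[(u.mean(),v.mean())],.055)[0]
print("grip top",len(u),u.mean(),v.mean(),c,P.mean(0),"s",(c[:2]-T)@d,"n",(c[:2]-T)@n)
# scene depth: points with z>.048 near
vv,uu=np.mgrid[175:205,360:395]; q=np.c_[uu.ravel(),vv.ravel()]; W=pts("scene",ds,q); k=(W[:,2]>.050)&(W[:,2]<.062)
c=plane("scene",[q[k].mean(0)],.055)[0]; print("scene",k.sum(),q[k].mean(0),c,"s",(c[:2]-T)@d,"n",(c[:2]-T)@n)
# lens
L,g=tri((315.9,225.09),(263.63,183.48)); print("lens tri",L,g, plane("top",[(263.63,183.48)],.157),plane("scene",[(315.9,225.09)],.157))
cr=(np.array([(45,125),(320,50),(425,445),(150,515)])+.5)/9-.5+np.array([235,145])
B=plane("top",cr,.012)[:,:2]; print(B.round(4).tolist()); 
r=cv2.minAreaRect((B*1000).astype(np.float32)); print(r)
for i,j in((0,3),(1,2),(0,1),(3,2)): e=B[j]-B[i]; print(i,j,np.linalg.norm(e).round(4),np.degrees(np.arctan2(e[1],e[0])).round(2))
cr=(np.array([(40,380),(250,597),(412,475)])+.5)/6-.5+np.array([290,210])
B=plane("scene",cr,.012)[:,:2]; print(B.round(4).tolist())
for i,j in((0,1),(1,2)): e=B[j]-B[i]; print(i,j,np.linalg.norm(e).round(4),np.degrees(np.arctan2(e[1],e[0])).round(2))
# ring normal from depth
for nme,dd,cc,rad in(("top",dt,(263.6,183.5),11),("scene",ds,(315.9,225),7)):
    vv,uu=np.mgrid[0:420,0:560]; k=(np.hypot(uu-cc[0],(vv-cc[1])*(1 if nme=='top' else 1.9))<rad)&(dd>0); W=pts(nme,dd,np.c_[uu[k],vv[k]])
    c=np.median(W,0); W=W[np.abs(W-c).max(1)<.04]; c=W.mean(0); s=np.linalg.svd(W-c)[2][2]; s*=np.sign(s[2]); print(nme,c,"normal",s,"tilt",np.degrees(np.arccos(s[2])),"az",np.degrees(np.arctan2(s[1],s[0])))
E
```

```text
grip top 76 160.0 251.18421052631578 [0.49138278 0.32073229 0.055     ] [0.49151893 0.32124514 0.05303482] s -0.03638726950904407 n -0.0022318430802119606
scene 57 [375.12280702 184.56140351] [0.49261447 0.31728199 0.055     ] s -0.03444350121943102 n -0.005337303515814649
lens tri [0.65389831 0.04596524 0.15897778] 0.0015780967161551649 [[0.65465461 0.04676828 0.157     ]] [[0.65209223 0.04611813 0.157     ]]
[[0.7572, 0.1212], [0.7823, 0.0361], [0.6574, 0.0017], [0.6345, 0.0856]]
((708.0955200195312, 61.69167709350586), (129.56109619140625, 88.72147369384766), 15.377555847167969)
0 3 0.1278 -163.82
1 2 0.1296 -164.62
0 1 0.0887 -73.54
3 2 0.0869 -74.7
[[0.6606, 0.0011], [0.782, 0.0343], [0.7573, 0.1185]]
0 1 0.1259 15.31
1 2 0.0877 106.39
top [0.65458548 0.04677147 0.15675344] normal [-0.47583429 -0.14294703  0.86784093] tilt 29.791297715809744 az -163.27902441734585
scene [0.65335024 0.04507251 0.15905391] normal [-0.48247794 -0.12614401  0.86677721] tilt 29.913736950928758 az -165.34797568295537
```

```bash
python3 to.py .3007 .1871 .14; python3 to.py .4915 .3200 .14;python3 to.py .4915 .3200 .032
```

```text
[ 0.0012 -0.0034 -0.1119]
[ 0.2031  0.112  -0.1133]
[ 0.202   0.1152 -0.0053]
```

Request:
drive_tool(motion=[[1,[0,0,-0.05],0],[1,[0.001,-0.003,-0.11],0],[1,[0.04,0.022,-0.112],-0.1],[1,[0.08,0.044,-0.113],-0.2],[1,[0.12,0.067,-0.113],-0.227],[1,[0.16,0.09,-0.113],-0.227],[1,[0.203,0.112,-0.113],-0.227],[1,[0.203,0.112,-0.113],-0.227],[1,[0.203,0.112,-0.113],-0.227]])

```text
clock: 8.0
position: [0.4901, 0.3224, 0.139]
eef_rot: [0.778, 0.628, -0.002, -0.016]
ft_force: [-0.5, -0.3, -0.5]
width: 0.0853
```

```bash
python3 st.py; python3 to.py .4915 .3200 .032
```

```text
clock 8.0
joints [-0.4414  0.5551 -0.3092  1.7783  0.1729  0.8411  0.5359]
position [0.4901 0.3224 0.139 ]
ft_force [-0.4957 -0.3075 -0.5017]
width 0.0853
x [0.211 0.977 0.017] y [ 0.977 -0.21  -0.028] z [-0.024  0.022 -0.999] tilt 1.88
[-0.0038  0.0049  0.1069]
```

Take a quick look before descending.

```bash
cat > snap.py <<'E'
import sys
from h import *
n,tag=sys.argv[1],sys.argv[2]; x,y,w,hh,s=map(int,sys.argv[3:8])
p,d=camera(n); np.savez(f"pics/{tag}.npz",p=p,d=d); cv2.imwrite(f"pics/{tag}.png",cv2.resize(p[y:y+hh,x:x+w],None,fx=s,fy=s,interpolation=cv2.INTER_CUBIC))
E
python3 snap.py scene g1 320 120 130 100 6
```

```text
(no output)
```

View pics/g1.png

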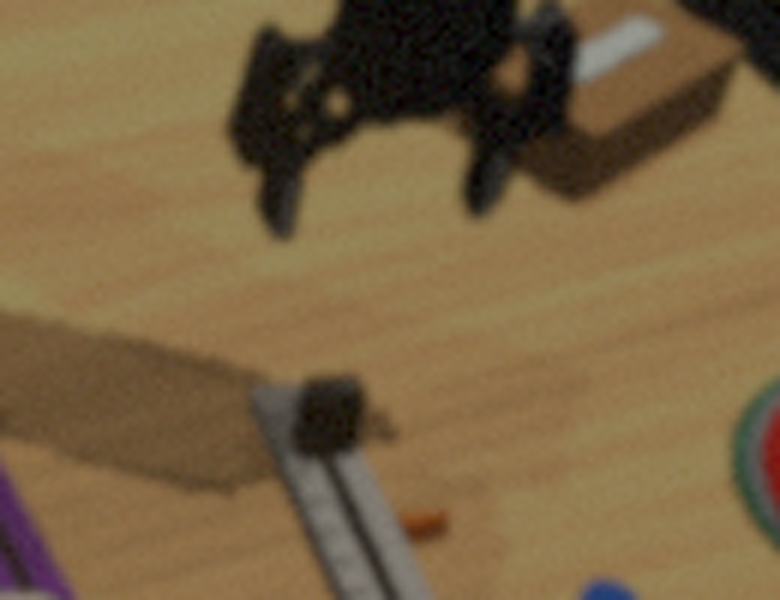

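The open fingers straddle the aluminium-track grip, which is at crop (330,415), with the orange mark at (425,523). Descending now, and then closing.

Request:
drive_tool(motion=[[1,[-0.002,0.002,0.04],0],[1,[-0.004,0.005,0.08],0],[1,[-0.004,0.005,0.107],0],[1,[-0.004,0.005,0.107],0],[-1,[-0.004,0.005,0.107],0],[-1,[-0.004,0.005,0.107],0],[-1,[-0.004,0.005,0.107],0],[-1,[-0.004,0.005,0.107],0],[-1,[-0.004,0.005,0.107],0],[-1,[-0.004,0.005,0.107],0]])

```text
clock: 9.05
position: [0.4938, 0.3206, 0.0345]
eef_rot: [0.778, 0.628, 0.001, -0.016]
ft_force: [-0.6, 3.9, 8.9]
width: 0.0265
```

```bash
python3 st.py; python3 - <<'E'
from to import *
o=get_obs(); p=o['position']; print(R.from_quat(o['eef_rot']).inv().apply(.0547*np.array([.9767,-.2147,0])))
E
```

```text
clock 9.05
joints [-0.4673  0.6923 -0.2641  1.8647  0.235   0.6137  0.4919]
position [0.4938 0.3206 0.0345]
ft_force [-0.6388  3.9318  8.8572]
width 0.0265
x [0.212 0.977 0.022] y [ 0.977 -0.211 -0.025] z [-0.02   0.026 -0.999] tilt 1.88
[-0.00015907  0.05468405 -0.00135515]
```

Request:
drive_tool(motion=[[-1,[0,0.012,0],0],[-1,[0,0.024,-0.0005],0],[-1,[0,0.036,-0.001],0],[-1,[0,0.047,-0.0014],0],[-1,[0,0.0547,-0.0014],0],[-1,[0,0.0547,-0.0014],0],[-1,[0,0.0547,-0.0014],0]])

```text
clock: 9.75
position: [0.5481, 0.3086, 0.0346]
eef_rot: [0.778, 0.628, 0.001, -0.016]
ft_force: [1.6, 3.1, 8.1]
width: 0.027
```

```bash
python3 st.py; python3 snap.py scene g2 320 150 130 100 6;python3 snap.py top g3 140 200 60 80 7
```

```text
clock 9.75
joints [-0.4022  0.735  -0.2729  1.7531  0.2373  0.6864  0.5651]
position [0.5481 0.3086 0.0346]
ft_force [1.6266 3.0759 8.0948]
width 0.027
x [0.212 0.977 0.022] y [ 0.977 -0.212 -0.024] z [-0.019  0.026 -0.999] tilt 1.84
```

View pics/g2.png

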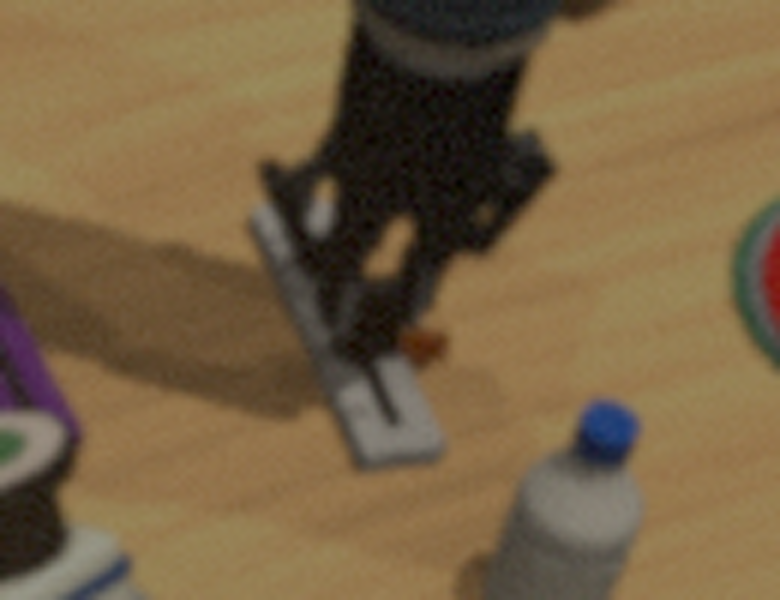

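View pics/g3.png

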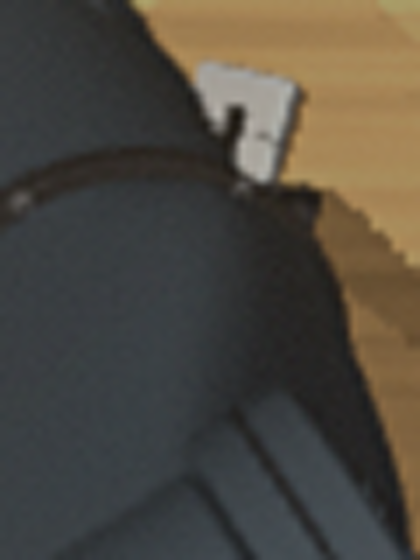

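The grip slid with the jaws (TCP moved 55.6 mm along the track). I'll release, lift, back off and check.

Request:
drive_tool(motion=[[1,[0,0,0],0],[1,[0,0,0],0],[1,[0,0,0],0],[1,[0,0,0],0],[1,[0,0,-0.05],0],[1,[0,0,-0.1],0],[1,[-0.05,-0.04,-0.15],0],[1,[-0.1,-0.08,-0.17],0],[1,[-0.15,-0.12,-0.17],0],[1,[-0.2,-0.12,-0.17],0]])

```text
clock: 10.85
position: [0.4163, 0.1765, 0.1982]
eef_rot: [0.778, 0.629, -0.001, -0.016]
ft_force: [0.9, -1.0, -0.1]
width: 0.0853
```

```bash
python3 st.py; python3 snap.py scene g4 350 170 70 60 8;python3 snap.py top g5 140 200 60 80 7
```

```text
clock 10.85
joints [-0.2019  0.3077 -0.3622  2.0273  0.103   0.8351  0.7411]
position [0.4163 0.1765 0.1982]
ft_force [ 0.8772 -1.0461 -0.0675]
width 0.0853
x [0.21  0.978 0.018] y [ 0.977 -0.209 -0.027] z [-0.022  0.023 -0.999] tilt 1.83
```

View pics/g4.png

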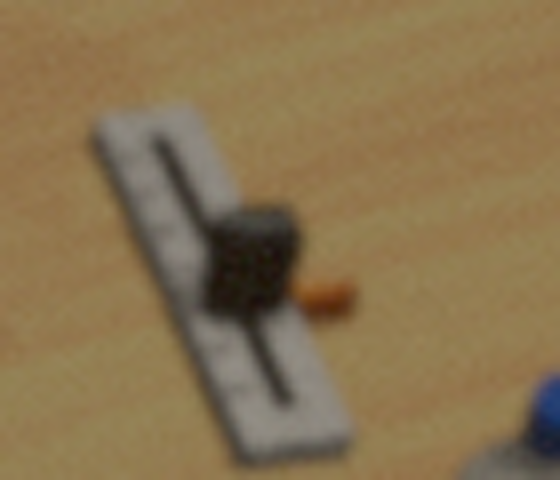

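View pics/g5.png

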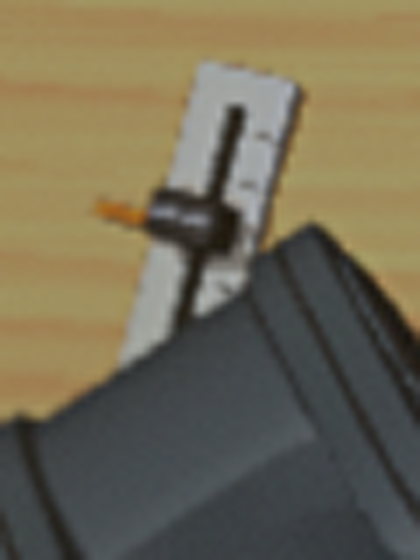

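```bash
python3 - <<'E'
from h import *
d=np.array([.9767,-.2147]);n=np.array([.2147,.9767]);T=np.array([.5274,.3151])
pt,dt=load("pics/g5.npz");ps,ds=load("pics/g4.npz")
def blob(nm,p,d_,box):
    x0,x1,y0,y1=box; vv,uu=np.mgrid[y0:y1,x0:x1]; q=np.c_[uu.ravel(),vv.ravel()]; W=pts(nm,d_,q); k=(W[:,2]>.047)&(W[:,2]<.065)
    c=plane(nm,[q[k].mean(0)],.055)[0]; print(nm,"grip",k.sum(),q[k].mean(0),"s",(c[:2]-T)@d,"n",(c[:2]-T)@n)
    h=cv2.cvtColor(p,cv2.COLOR_BGR2HSV).astype(int); m=(h[...,0]>4)&(h[...,0]<20)&(h[...,1]>165); m=m&(np.arange(560)[None]>x0-20)&(np.arange(560)[None]<x1+12); m[:y0-5]=0;m[y1+12:]=0
    v,u=np.nonzero(m); zz=pts(nm,d_,np.c_[u,v])[:,2]; k=zz>.011
    for kk in(k,k|True):
        c=plane(nm,[(u[kk].mean(),v[kk].mean())],.015)[0]; print("  mark",kk.sum(),u[kk].mean(),v[kk].mean(),"s",(c[:2]-T)@d,"n",(c[:2]-T)@n)
blob("top",pt,dt,(155,178,222,240)); blob("scene",ps,ds,(372,392,190,212))
E
```

```text
top grip 80 [165.475 230.85 ] s 0.019080396953644902 n -0.0022903236206771884
  mark 13 157.15384615384616 230.15384615384616 s 0.017857762626377158 n 0.03136578392798624
  mark 15 157.0 230.0 s 0.01816897348175221 n 0.031894529948157266
scene grip 67 [381.97014925 198.3880597 ] s 0.02274199296526632 n -0.005376591480366719
  mark 16 387.4375 205.6875 s 0.015062414907069374 n 0.021746489980843293
  mark 28 388.57142857142856 206.64285714285714 s 0.01923355349613841 n 0.023607041355716084
```

```bash
python3 - <<'E'
from h import *
d=np.array([.9767,-.2147]);n=np.array([.2147,.9767]);T=np.array([.5274,.3151])
# predicted pixels of grip-top corners & mark-top corners for s_grip, s_mark in each view; compare extents
def rect(s,nc,hs,hn,z): return np.array([[*(T+(s+a*hs)*d+(nc+b*hn)*n),z] for a,b in((1,1),(1,-1),(-1,-1),(-1,1))])
for nm,f in(("top","g5"),("scene","g4"),("scene","scene0")):
    p,dd=load(f"pics/{f}.npz")
    h=cv2.cvtColor(p,cv2.COLOR_BGR2HSV).astype(int); m=(h[...,0]>4)&(h[...,0]<20)&(h[...,1]>150)
    box=(148,165,222,238) if nm=="top" else (380,398,198,214)
    v,u=np.nonzero(m); k=(u>=box[0])&(u<box[1])&(v>=box[2])&(v<box[3]); u,v=u[k],v[k]
    W=plane(nm,np.c_[u,v],.016)[:,:2]; s=(W-T)@d; nn=(W-T)@n
    o,r=ray(nm,[(u.mean(),v.mean())]); sl=r[0][:2]/-r[0][2]
    print(f,len(u),"s range",s.min().round(4),s.max().round(4),"mean",s.mean().round(4),"n",nn.min().round(4),nn.max().round(4),"smear over 16mm height in s",(sl@d*.016).round(4))
E
```

```text
g5 15 s range 0.0155 0.0208 mean 0.0181 n 0.0228 0.0405 smear over 16mm height in s 0.0009
g4 41 s range -0.0028 0.0311 mean 0.0189 n -0.0002 0.038 smear over 16mm height in s -0.0148
scene0 28 s range 0.0132 0.0302 mean 0.0213 n 0.0195 0.038 smear over 16mm height in s -0.0148
```

```bash
python3 - <<'E'
from h import *
p,_=load("pics/scene0.npz"); a=cv2.resize(p[196:216,378:402],None,fx=22,fy=22,interpolation=cv2.INTER_NEAREST)
p,_=load("pics/top0.npz"); b=cv2.resize(p[220:240,148:168],None,fx=16,fy=16,interpolation=cv2.INTER_NEAREST)
c=np.zeros((440,528+320,3),np.uint8); c[:440,:528]=a; c[:320,528:]=b; cv2.imwrite("pics/mk.png",cv2.resize(c[:, :],(790,410)))
E
```

```text
(no output)
```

View pics/mk.png

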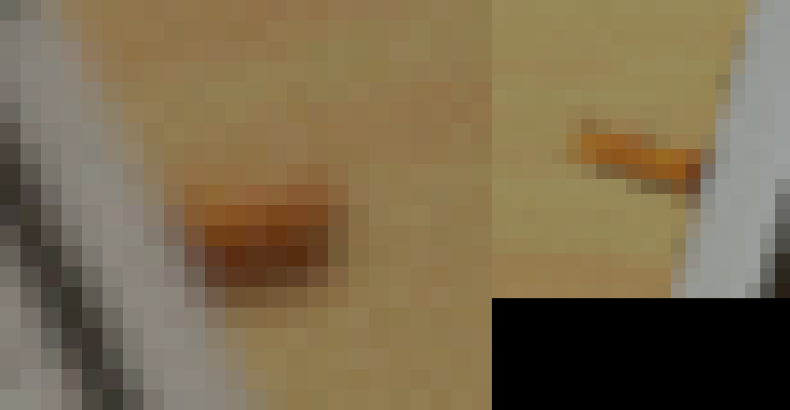

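```bash
python3 - <<'E'
from h import *
d=np.array([.9767,-.2147]);n=np.array([.2147,.9767]);T=np.array([.5274,.3151])
S=lambda nm,uv,z:[(round(float((w[:2]-T)@d),4),round(float((w[:2]-T)@n),4)) for w in plane(nm,uv,z)]
print("top face c",S("scene",[(390.2,205.7),(390.2,206.7)],.016),"front bottom edge",S("scene",[(390.7,209.8)],0),"front/top edge",S("scene",[(390.4,207.4)],.016),"back edge",S("scene",[(390,204.4)],.016))
k=16*790/848
x,y=(650-492)/k-.5+148,(158)/k-.5+220
print(x,y,"topview",S("top",[(x,y)],.016))
E
```

```text
top face c [(0.0173, 0.029), (0.0211, 0.0276)] front bottom edge [(0.0185, 0.0335)] front/top edge [(0.0239, 0.0271)] back edge [(0.0122, 0.0303)]
158.1 230.1 topview [(0.0186, 0.0286)]
```

The dimmer line is level with the mark to within about 1 mm in the top view: grip s=19.1 to 19.5 mm, mark about 18.6 mm. The scene view is coarser but compatible. I'll leave it there and refine the green mount's position.

```bash
python3 - <<'E'
from h import *
for nm,f,lo in(("top","top0",None),("scene","scene0",None)):
    p,dd=load(f"pics/{f}.npz"); h=cv2.cvtColor(p,cv2.COLOR_BGR2HSV).astype(int)
    b=(355,378,222,243) if nm=="top" else (182,204,248,276)
    for V in(90,105,115):
        m=(h[...,0]>40)&(h[...,0]<85)&(h[...,1]>90)&(h[...,2]>V); v,u=np.nonzero(m); k=(u>b[0])&(u<b[1])&(v>b[2])&(v<b[3]); u,v=u[k],v[k]
        W=plane(nm,np.c_[u,v],.044); print(nm,V,len(u),u.mean(),v.mean(),W.mean(0).round(4),"ext",np.ptp(W,axis=0).round(3))
    # depth >.038 
    vv,uu=np.mgrid[b[2]:b[3],b[0]:b[1]]; q=np.c_[uu.ravel(),vv.ravel()]; W=pts(nm,dd,q); k=(W[:,2]>.040)&(W[:,2]<.05); print(nm,"depth",k.sum(),W[k].mean(0).round(4),plane(nm,[q[k].mean(0)],.044).round(4))
E
```

```text
top 90 104 365.75961538461536 231.5 [ 0.5528 -0.223   0.044 ] ext [0.03  0.029 0.   ]
top 105 102 365.8529411764706 231.5392156862745 [ 0.5526 -0.2232  0.044 ] ext [0.03  0.029 0.   ]
top 115 96 366.0520833333333 231.39583333333334 [ 0.553  -0.2238  0.044 ] ext [0.029 0.027 0.   ]
top depth 95 [ 0.5527 -0.2234  0.0437] [[ 0.5527 -0.2233  0.044 ]]
scene 90 94 191.86170212765958 258.8191489361702 [ 0.551 -0.225  0.044] ext [0.028 0.028 0.   ]
scene 105 28 193.10714285714286 258.89285714285717 [ 0.5523 -0.2223  0.044 ] ext [0.021 0.021 0.   ]Traceback (most recent call last):
  File "<stdin>", line 7, in <module>
  File "h.py", line 12, in plane
    o,d=ray(n,uv); return o+d*((z-o[2])/d[:,2])[:,None]
        ~~~^^^^^^
  File "h.py", line 8, in ray
    s=cv2.undistortPoints(np.array(uv,float).reshape(-1,1,2),k,D).reshape(-1,2)
      ~~~~~~~~~~~~~~~~~~~^^^^^^^^^^^^^^^^^^^^^^^^^^^^^^^^^^^^^^^^
cv2.error: OpenCV(4.12.0) /io/opencv/modules/calib3d/src/undistort.dispatch.cpp:347: error: (-215:Assertion failed) CV_IS_MAT(_src) && CV_IS_MAT(_dst) && (_src->rows == 1 || _src->cols == 1) && (_dst->rows == 1 || _dst->cols == 1) && _src->cols + _src->rows - 1 == _dst->rows + _dst->cols - 1 && (CV_MAT_TYPE(_src->type) == CV_32FC2 || CV_MAT_TYPE(_src->type) == CV_64FC2) && (CV_MAT_TYPE(_dst->type) == CV_32FC2 || CV_MAT_TYPE(_dst->type) == CV_64FC2) in function 'cvUndistortPointsInternal'
```

```bash
python3 to.py .552 -.2238 .15
```

```text
[-0.3561  0.2205  0.0371]
```

Request:
drive_tool(motion=[[1,[-0.045,0.01,0],0],[0.4,[-0.09,0.03,0],-0.1],[0.4,[-0.135,0.06,0],-0.2],[0.4,[-0.18,0.09,0],-0.3],[0.4,[-0.225,0.12,0],-0.4],[0.4,[-0.27,0.155,0.01],-0.485],[0.4,[-0.315,0.19,0.02],-0.485],[0.4,[-0.356,0.22,0.037],-0.485],[0.4,[-0.356,0.22,0.037],-0.485],[0.4,[-0.356,0.22,0.037],-0.485]])

```text
clock: 11.95
position: [0.5566, -0.2223, 0.1459]
eef_rot: [0.607, 0.794, 0.001, -0.017]
ft_force: [-0.9, -0.2, -1.2]
width: 0.0597
```

```bash
python3 st.py;  python3 to.py .552 -.2238 .1;python3 to.py .552 -.2238 .024; python3 snap.py scene h1 140 180 120 100 6
```

```text
clock 11.95
joints [ 0.5185  0.5765 -0.3308  1.7144  0.2062  0.9164  1.9423]
position [ 0.5566 -0.2223  0.1459]
ft_force [-0.8837 -0.187  -1.1609]
width 0.0597
x [-0.262  0.965  0.027] y [ 0.965  0.262 -0.019] z [-0.025  0.021 -0.999] tilt 1.91
[-0.0015 -0.0039  0.046 ]
[-0.0036 -0.0025  0.1219]
```

View pics/h1.png

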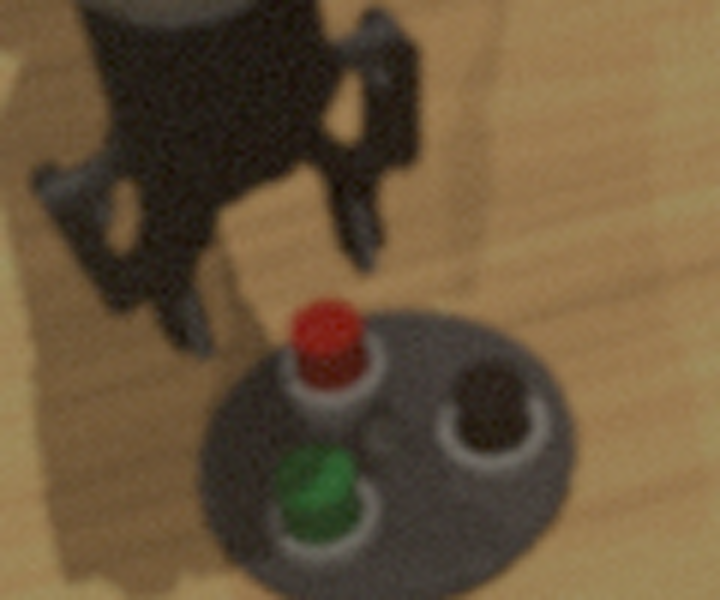

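The fingers straddle the green mount at crop (318,490), with the black one at (492,405) outside the finger span. Descending.

Request:
drive_tool(motion=[[0.4,[-0.0015,-0.004,0.03],0],[0.4,[-0.002,-0.0035,0.06],0],[0.4,[-0.0025,-0.003,0.085],0],[0.4,[-0.0025,-0.003,0.085],0]])

```text
clock: 12.4
position: [0.5506, -0.2164, 0.0608]
eef_rot: [0.604, 0.797, 0.001, -0.019]
ft_force: [-0.6, -0.3, -0.3]
width: 0.0601
```

```bash
python3 st.py;  python3 to.py .552 -.2238 .024; python3 snap.py scene h2 140 180 120 100 6
```

```text
clock 12.4
joints [ 0.4947  0.6736 -0.3027  1.807   0.2558  0.734   1.9013]
position [ 0.5506 -0.2164  0.0608]
ft_force [-0.5966 -0.3019 -0.347 ]
width 0.0601
x [-0.269  0.963  0.031] y [ 0.963  0.27  -0.021] z [-0.028  0.025 -0.999] tilt 2.15
[-0.0087  0.0001  0.0366]
```

View pics/h2.png

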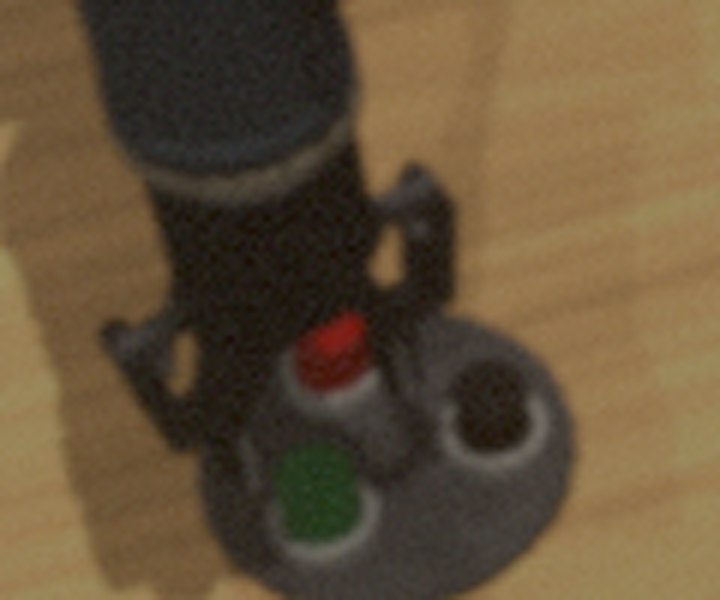

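Request:
drive_tool(motion=[[0.4,[0,0,0],0],[0.4,[0,0,0],0],[0.4,[0,0,0],0]])

```text
clock: 12.75
position: [0.5533, -0.2186, 0.0646]
eef_rot: [0.605, 0.796, 0.002, -0.015]
ft_force: [-0.8, -1.2, -0.0]
width: 0.0602
```

```bash
python3 st.py;  python3 to.py .552 -.2238 .024
```

```text
clock 12.75
joints [ 0.4965  0.669  -0.3028  1.8026  0.2556  0.7354  1.9021]
position [ 0.5533 -0.2186  0.0646]
ft_force [-0.7863 -1.1518 -0.0264]
width 0.0602
x [-0.268  0.963  0.026] y [ 0.963  0.268 -0.015] z [-0.021  0.022 -1.   ] tilt 1.74
[-0.0057 -0.0021  0.0405]
```

Request:
drive_tool(motion=[[0.4,[-0.006,-0.002,0.005],0],[0.4,[-0.006,-0.002,0.02],0],[0.4,[-0.006,-0.002,0.035],0],[0.4,[-0.006,-0.002,0.04],0],[0.4,[-0.006,-0.002,0.04],0],[0.4,[-0.006,-0.002,0.04],0]])

```text
clock: 13.35
position: [0.5516, -0.2242, 0.0235]
eef_rot: [0.605, 0.796, 0.002, -0.016]
ft_force: [-0.4, 0.1, -0.0]
width: 0.0603
```

```bash
python3 st.py;  python3 to.py .552 -.2238 .024; python3 snap.py scene h3 140 180 120 100 6
```

```text
clock 13.35
joints [ 0.4917  0.7265 -0.2816  1.8257  0.2817  0.6571  1.8902]
position [ 0.5516 -0.2242  0.0235]
ft_force [-0.3792  0.0598 -0.0369]
width 0.0603
x [-0.267  0.963  0.027] y [ 0.963  0.268 -0.016] z [-0.023  0.022 -0.999] tilt 1.82
[ 0.0003  0.0005 -0.0005]
```

View pics/h3.png

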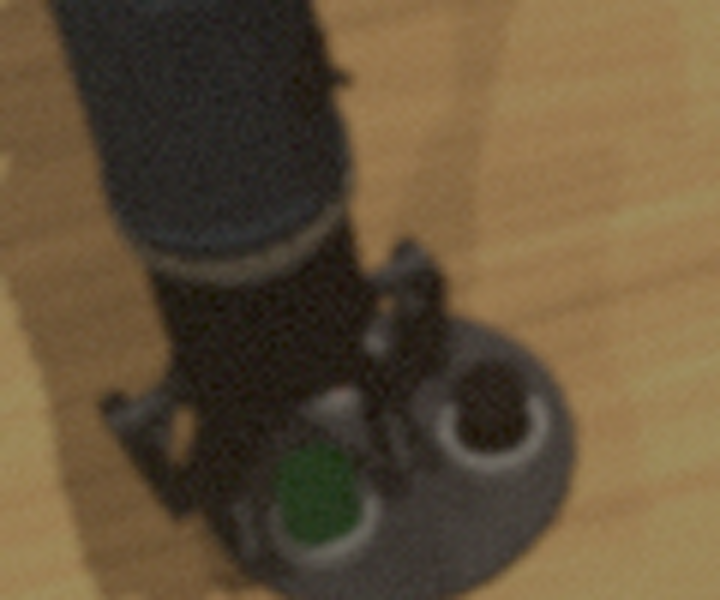

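Request:
drive_tool(motion=[[-1,[0,0,0],0],[-1,[0,0,0],0],[-1,[0,0,0],0],[-1,[0,0,0],0],[-1,[0,0,0],0],[-1,[0,0,0],0]])

```text
clock: 14.0
position: [0.5517, -0.2242, 0.0241]
eef_rot: [0.605, 0.796, 0.002, -0.015]
ft_force: [-1.0, 0.9, 6.8]
width: 0.0302
```

```bash
python3 st.py
```

```text
clock 14.0
joints [ 0.4915  0.7256 -0.2817  1.8259  0.2818  0.6572  1.89  ]
position [ 0.5517 -0.2242  0.0241]
ft_force [-0.9954  0.9422  6.7906]
width 0.0302
x [-0.267  0.963  0.027] y [ 0.963  0.268 -0.016] z [-0.022  0.022 -1.   ] tilt 1.78
```

Gripped (30.2 mm, on the 32 mm mount). Lifting straight up.

Request:
drive_tool(motion=[[-1,[0,0,-0.01],0],[-1,[0,0,-0.03],0],[-1,[0,0,-0.06],0],[-1,[0,0,-0.1],0],[-1,[0,0,-0.14],0],[-1,[0,0,-0.18],0],[-1,[0,0,-0.22],0],[-1,[0,0,-0.22],0],[-1,[0,0,-0.22],0]])

```text
clock: 14.9
position: [0.5566, -0.2289, 0.2444]
eef_rot: [0.605, 0.796, 0.002, -0.015]
ft_force: [-0.1, -0.6, -1.4]
width: 0.0298
```

```bash
python3 st.py; python3 snap.py scene i1 130 120 140 110 5; python3 - <<'E'
from kin import *
A=np.array([[-.8737,.1689,-.0438,2.2411,.0551,.5635,.1639],[-.8973,.3746,-.0284,2.4587,.1293,.1737,.0799],[-.566,.5204,-.1298,2.4597,.1911,.172,.2604],[-.4673,.6923,-.2641,1.8647,.235,.6137,.4919],[-.4022,.735,-.2729,1.7531,.2373,.6864,.5651],[.4965,.669,-.3028,1.8026,.2556,.7354,1.9021],[.4915,.7256,-.2817,1.8259,.2818,.6572,1.89]])
B=np.array([[.3008,.2988,.1984],[.2727,.273,.0824],[.3007,.1871,.0281],[.4938,.3206,.0345],[.5481,.3086,.0346],[.5533,-.2186,.0646],[.5517,-.2242,.0241]])
C=np.array([[.843,.531,.083,-.019],[.843,.534,.066,-.018],[.845,.534,-.004,-.016],[.778,.628,.001,-.016],[.778,.628,.001,-.016],[.605,.796,.002,-.015],[.605,.796,.002,-.015]])
J=np.r_[J,A];P=np.r_[P,B];Q=np.r_[Q,C]; s=(-1,-1,-1,-1)
def res(th):
    o=[]
    for j,p,q in zip(J,P,Q):
        pp,r=fk(j,th,s); o+=[pp-p,0.3*(r*R.from_quat(q).inv()).as_rotvec()]
    return np.r_[np.concatenate(o),0.001*th[6:]]
f=least_squares(res,[0,3.14,.34,.4,.4,.25]+[0]*6); print(f.x.round(4)); r=f.fun[:-6].reshape(-1,6); print((r[:,:3]*1000).round(1).tolist()); np.savez("kin.npz",th=f.x,s=s)
E
```

```text
clock 14.9
joints [ 0.5478  0.4844 -0.357   1.5859  0.1633  1.1287  1.9965]
position [ 0.5566 -0.2289  0.2444]
ft_force [-0.079  -0.5852 -1.3669]
width 0.0298
x [-0.268  0.963  0.026] y [ 0.963  0.268 -0.015] z [-0.021  0.021 -1.   ] tilt 1.73
[-9.5000e-03  3.1321e+00  2.9990e-01  5.8550e-01  3.9220e-01  3.8970e-01
  2.0000e-04  4.1000e-03 -9.0000e-04 -3.6500e-02 -2.3000e-03 -2.2000e-03]
[[-0.1, -1.6, -1.0], [1.4, 1.4, 2.1], [1.0, -2.7, 0.7], [1.1, -3.0, -0.9], [0.2, -7.1, 0.1], [-0.9, -1.4, 0.1], [1.9, 6.3, 0.7], [1.2, 3.4, 0.1], [-0.6, 1.8, 1.3], [-3.2, 1.3, 1.0], [-0.2, 1.1, -0.8], [0.0, 0.9, -1.1], [0.6, 0.3, -1.2], [0.0, 0.5, -1.0]]
```

View pics/i1.png

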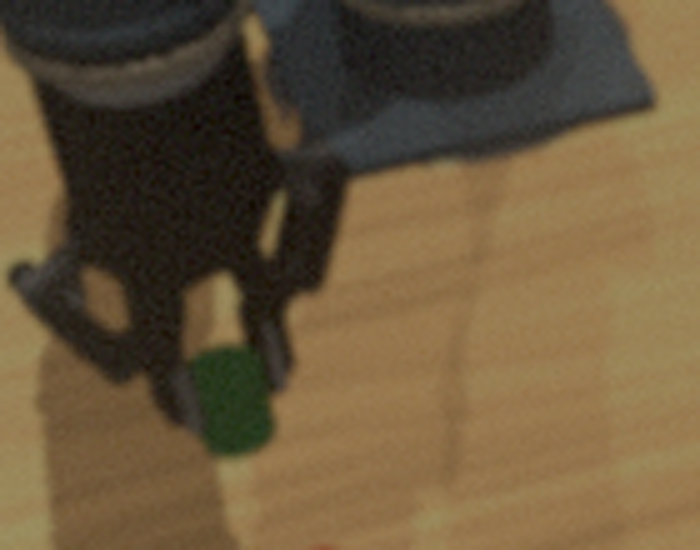

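The green mount is held and upright at crop (235,400). Now I'll plan the tilt with the model.

```bash
cat > plan.py <<'E'
from sim import *
k=np.load("kin.npz"); TH=k['th']; 
import sim; sim.TH=TH
o=get_obs(); q0=np.array(o['joints']); r0=R.from_quat(o['eef_rot'])
def go(q,p,r,n=4):
    a=fk(q,TH,SG)[0]
    for s in np.linspace(1/n,1,n): q=solve(q,a+s*(np.array(p)-a),r)
    return q
if __name__=="__main__":
  for az,rr_ in((12,.55),(12,.65)):
    a=np.radians(az); q=go(q0,[rr_*np.cos(a),rr_*np.sin(a),.45],r0)
    for i in range(12):
        p,r=fk(q,TH,SG); q=solve(q,p+np.array([0,0,.1]),r); p,r=fk(q,TH,SG); print(az,rr_,i,q.round(2),p.round(3),tl(r))
    f=go(q,[.6,.03,.25],r,8); pp,r2=fk(f,TH,SG); print("back",f.round(2),pp.round(3),tl(r2))
E
python3 plan.py
```

```text
12 0.55 0 [ 0.03  0.31 -0.5   1.06  0.12  1.82  1.42] [0.538 0.114 0.55 ] [-0.024  0.022 -0.999]
12 0.55 1 [-0.35  0.31  0.15  0.81 -0.08  1.99  1.59] [0.534 0.114 0.639] [ 0.03   0.035 -0.999]
12 0.55 2 [-0.39  0.25  0.19  0.72 -0.09  1.99  1.59] [0.527 0.113 0.708] [ 0.177  0.069 -0.982]
12 0.55 3 [-0.43  0.2   0.24  0.61 -0.1   1.99  1.58] [0.521 0.112 0.776] [ 0.321  0.102 -0.942]
12 0.55 4 [-0.46  0.18  0.3   0.48 -0.12  1.99  1.58] [0.515 0.112 0.844] [ 0.457  0.134 -0.879]
12 0.55 5 [-0.48  0.17  0.36  0.34 -0.16  1.99  1.58] [0.51  0.111 0.911] [ 0.583  0.163 -0.796]
12 0.55 6 [-0.39  0.16  0.15  0.19 -0.04  1.99  1.54] [0.501 0.11  0.974] [ 0.692  0.188 -0.697]
12 0.55 7 [ 0.23  0.13 -1.52  0.19  0.98  1.96  1.45] [0.494 0.109 1.034] [ 0.793  0.21  -0.573]
12 0.55 8 [ 0.36  0.09 -1.52  0.19  0.87  1.83  1.46] [0.488 0.108 1.095] [ 0.873  0.226 -0.432]
12 0.55 9 [ 0.5   0.05 -1.52  0.19  0.75  1.68  1.47] [0.483 0.108 1.158] [ 0.93   0.237 -0.282]
12 0.55 10 [ 0.62  0.03 -1.52  0.19  0.64  1.52  1.48] [0.48  0.108 1.221] [ 0.962  0.242 -0.125]
12 0.55 11 [ 0.68  0.02 -1.52  0
[... 709 characters left out ...]
906] [ 0.606  0.165 -0.778]
12 0.65 6 [ 0.05  0.25 -1.45  0.19  1.1   1.99  1.46] [0.57  0.124 0.968] [ 0.717  0.189 -0.671]
12 0.65 7 [ 0.11  0.2  -1.52  0.19  1.12  1.88  1.46] [0.56  0.123 1.031] [ 0.812  0.209 -0.545]
12 0.65 8 [ 0.17  0.16 -1.52  0.19  1.08  1.76  1.46] [0.552 0.121 1.094] [ 0.886  0.224 -0.406]
12 0.65 9 [ 0.23  0.13 -1.52  0.19  1.04  1.62  1.46] [0.546 0.12  1.158] [ 0.938  0.234 -0.256]
12 0.65 10 [ 0.27  0.11 -1.52  0.19  1.01  1.48  1.46] [0.54  0.12  1.222] [ 0.966  0.238 -0.1  ]
12 0.65 11 [ 0.28  0.1  -1.52  0.19  1.01  1.32  1.46] [0.534 0.119 1.285] [0.97  0.236 0.058]
back [-1.6  -0.34  1.57  2.23 -0.84  0.17  2.82] [0.586 0.001 0.373] [ 0.705  0.365 -0.608]
```

```bash
python3 to.py .5566 -.2289 .45; python3 to.py .62 .132 .45;
```

```text
[ 0.0054 -0.0029 -0.2069]
[ 0.3361  0.1549 -0.2004]
```

Request:
drive_tool(motion=[[-1,[0,0,-0.045],0],[-1,[0,0,-0.09],0],[-1,[0.03,0.01,-0.13],0],[-1,[0.08,0.035,-0.17],0],[-1,[0.13,0.06,-0.2],0],[-1,[0.18,0.085,-0.2],0],[-1,[0.23,0.105,-0.2],0],[-1,[0.28,0.13,-0.2],0],[-1,[0.336,0.155,-0.2],0],[-1,[0.336,0.155,-0.2],0]])

```text
clock: 15.95
position: [0.6193, 0.1272, 0.4479]
eef_rot: [0.605, 0.796, 0.001, -0.017]
ft_force: [1.2, 0.4, -1.6]
width: 0.0299
```

Request:
drive_tool(motion=[[-1,[0,0,-0.04],0],[-1,[0,0,-0.08],0],[-1,[0,0,-0.12],0],[-1,[0,0,-0.16],0],[-1,[0,0,-0.2],0],[-1,[0,0,-0.2],0],[-1,[0,0,-0.2],0]])

```text
clock: 16.65
position: [0.6066, 0.1251, 0.6338]
eef_rot: [0.607, 0.793, 0.047, 0.02]
ft_force: [1.7, -0.2, -1.2]
width: 0.0298
```

```bash
python3 st.py; python3 - <<'E'
from h import *
o=get_obs(); print(R.from_quat(o['eef_rot']).inv().apply([0,0,.1]).round(4))
E
```

```text
clock 16.65
joints [-0.4594  0.4501  0.5137  0.6497 -0.2914  1.9867  1.7029]
position [0.6066 0.1251 0.6338]
ft_force [ 1.6854 -0.2412 -1.218 ]
width 0.0298
x [-0.262  0.965  0.026] y [0.961 0.258 0.098] z [ 0.088  0.05  -0.995] tilt 5.82
[ 0.0026  0.0098 -0.0995]
```

Request:
drive_tool(motion=[[-1,[0.001,0.004,-0.04],0],[-1,[0.002,0.008,-0.08],0],[-1,[0.003,0.012,-0.12],0],[-1,[0.004,0.017,-0.17],0],[-1,[0.004,0.017,-0.17],0],[-1,[0.004,0.017,-0.17],0],[-1,[0.004,0.017,-0.17],0]])

```text
clock: 17.35
position: [0.5508, 0.1265, 0.8012]
eef_rot: [0.603, 0.768, 0.176, 0.127]
ft_force: [-0.0, -1.1, 0.2]
width: 0.0301
```

```bash
python3 st.py; python3 - <<'E'
from h import *
o=get_obs(); print(R.from_quat(o['eef_rot']).inv().apply([0,0,.1]).round(4))
E
```

```text
clock 17.35
joints [-0.6001  0.2986  0.7387  0.4729 -0.3809  1.9883  1.6482]
position [0.5508 0.1265 0.8012]
ft_force [-1.0000e-03 -1.1392e+00  1.5110e-01]
width 0.0301
x [-0.241  0.97   0.017] y [0.881 0.211 0.423] z [ 0.407  0.117 -0.906] tilt 25.06
[ 0.0017  0.0423 -0.0906]
```

Request:
drive_tool(motion=[[-1,[0,0.006,-0.012],0],[-1,[0.001,0.013,-0.027],0],[-1,[0.001,0.013,-0.027],0],[-1,[0.001,0.013,-0.027],0]])

```text
clock: 17.75
position: [0.5512, 0.136, 0.8003]
eef_rot: [0.595, 0.774, 0.179, 0.12]
ft_force: [-0.2, -0.9, -0.3]
width: 0.0299
```

```bash
python3 st.py
```

```text
clock 17.75
joints [-0.4559  0.2789  0.3286  0.4519 -0.1723  1.9875  1.5666]
position [0.5512 0.136  0.8003]
ft_force [-0.1942 -0.9372 -0.2634]
width 0.0299
x [-0.262  0.965  0.026] y [0.879 0.227 0.42 ] z [ 0.399  0.133 -0.907] tilt 24.87
```

Request:
drive_tool(motion=[[-1,[0.001,0.014,-0.03],0],[-1,[0.002,0.025,-0.055],0],[-1,[0.002,0.025,-0.055],0],[-1,[0.002,0.025,-0.055],0],[-1,[0.002,0.025,-0.055],0]])

```text
clock: 18.25
position: [0.541, 0.1351, 0.8218]
eef_rot: [0.592, 0.77, 0.196, 0.134]
ft_force: [-0.6, 0.0, -0.8]
width: 0.0303
```

```bash
python3 st.py
```

```text
clock 18.25
joints [-0.4742  0.2597  0.3514  0.4265 -0.1777  1.9875  1.5627]
position [0.541  0.1351 0.8218]
ft_force [-0.6135  0.0171 -0.8348]
width 0.0303
x [-0.262  0.965  0.026] y [0.86  0.221 0.46 ] z [ 0.438  0.143 -0.887] tilt 27.45
```

```bash
python3 to.py .535 -.11 .78; python3 - <<'E'
from h import *
o=get_obs(); print(R.from_quat(o['eef_rot']).inv().apply([0,0,.08]).round(4))
E
```

```text
[-0.236  -0.0786 -0.0006]
[ 0.0021  0.0368 -0.071 ]
```

Request:
drive_tool(motion=[[-1,[-0.04,-0.04,0],0],[-1,[-0.08,-0.06,0],0],[-1,[-0.12,-0.079,0],0],[-1,[-0.16,-0.079,0],0],[-1,[-0.2,-0.079,0],0],[-1,[-0.236,-0.079,0],0],[-1,[-0.236,-0.079,0],0],[-1,[-0.236,-0.079,0],0]])

```text
clock: 19.05
position: [0.5354, -0.1113, 0.7785]
eef_rot: [0.594, 0.769, 0.195, 0.133]
ft_force: [0.2, 0.8, -0.7]
width: 0.0303
```

```bash
python3 st.py
```

```text
clock 19.05
joints [-0.0136  0.2091  0.5376  0.6766 -0.4729  1.8963  2.0806]
position [ 0.5354 -0.1113  0.7785]
ft_force [ 0.222   0.7644 -0.6803]
width 0.0303
x [-0.259  0.965  0.027] y [0.861 0.219 0.459] z [ 0.437  0.142 -0.888] tilt 27.38
```

Request:
drive_tool(motion=[[-1,[0.001,0.02,-0.04],0],[-1,[0.002,0.037,-0.071],0],[-1,[0.002,0.037,-0.071],0],[-1,[0.002,0.037,-0.071],0],[-1,[0.002,0.037,-0.071],0]])

```text
clock: 19.55
position: [0.5532, -0.0758, 0.8307]
eef_rot: [0.559, 0.784, 0.22, 0.156]
ft_force: [-0.5, -1.0, 0.4]
width: 0.0301
```

```bash
python3 st.py
```

```text
clock 19.55
joints [ 0.306   0.2659 -0.1854  0.4031 -0.2088  1.9761  1.9106]
position [ 0.5532 -0.0758  0.8307]
ft_force [-0.5008 -1.0125  0.4416]
width 0.0301
x [-0.327  0.945  0.002] y [0.808 0.278 0.519] z [ 0.49   0.171 -0.855] tilt 31.28
```

Request:
drive_tool(motion=[[-1,[0,0,0],0],[-1,[0,0,0],0],[-1,[0,0,0],0]])

```text
clock: 19.85
position: [0.5529, -0.1068, 0.8251]
eef_rot: [0.588, 0.765, 0.208, 0.16]
ft_force: [-0.2, -0.6, -0.6]
width: 0.0303
```

```bash
python3 st.py
```

```text
clock 19.85
joints [ 0.3065  0.2708 -0.0895  0.4077 -0.2331  1.9762  1.9119]
position [ 0.5529 -0.1068  0.8251]
ft_force [-0.15   -0.6186 -0.6473]
width 0.0303
x [-0.258  0.966 -0.001] y [0.833 0.223 0.506] z [ 0.49   0.129 -0.862] tilt 30.42
```

```bash
python3 to.py .56 .0 .5;python3 to.py .56 .02 .35; python3 - <<'E'
from plan import *
q=go(q0,[.56,.02,.35],r0,6); print(q.round(2)); f=go(q,[.6023,.032,.2493],r0,4); p,r=fk(f,TH,SG); print(f.round(2),p,tl(r),tl(r0))
E
```

```text
[ 0.1018 -0.1349  0.2976]
[ 0.1214 -0.2064  0.4296]
[ 0.17  0.05 -0.21  2.04 -0.2   0.54  1.93]
[ 0.11  0.24 -0.21  2.13 -0.17  0.26  1.9 ] [0.60229999 0.03199985 0.24930029] [ 0.489  0.129 -0.862] [ 0.49   0.129 -0.862]
```

Request:
drive_tool(motion=[[-1,[0.012,-0.02,0.043],0],[-1,[0.024,-0.041,0.086],0],[-1,[0.036,-0.062,0.129],0],[-1,[0.048,-0.083,0.172],0],[-1,[0.06,-0.103,0.215],0],[-1,[0.073,-0.124,0.258],0],[-1,[0.085,-0.145,0.3],0],[-1,[0.097,-0.165,0.343],0],[-1,[0.109,-0.186,0.386],0],[-1,[0.121,-0.206,0.43],0]])

```text
clock: 20.85
position: [0.5592, 0.0142, 0.3732]
eef_rot: [0.587, 0.766, 0.209, 0.161]
ft_force: [1.4, 0.2, -1.0]
width: 0.0298
```

Request:
drive_tool(motion=[[-1,[0,0,0],0],[-1,[0,0,0],0],[-1,[0,0,0],0]])

```text
clock: 21.15
position: [0.562, 0.0148, 0.3779]
eef_rot: [0.586, 0.766, 0.21, 0.162]
ft_force: [-0.3, -0.6, 1.1]
width: 0.0302
```

```bash
python3 st.py;python3 to.py .6023 .032 .2493
```

```text
clock 21.15
joints [ 0.1892  0.0527 -0.238   1.9534 -0.1698  0.6177  1.9021]
position [0.562  0.0148 0.3779]
ft_force [-0.2583 -0.5504  1.0712]
width 0.0302
x [-0.261  0.965 -0.001] y [0.83  0.224 0.511] z [ 0.494  0.133 -0.859] tilt 30.76
[ 0.0062 -0.0285  0.1327]
```

```bash
python3 - <<'E'
from plan import *
print(tl(r0))
q=go(q0,[.48,.04,.3],r0,4); p,r=fk(q,TH,SG); print(q.round(2),p.round(3),tl(r))
for dz in(.02,.04,.06,.08,.1):
    f=go(q,[.48,.04,.3-dz],r0,3); p,r=fk(f,TH,SG); print(dz,f.round(2),p.round(3),tl(r))
E
python3 to.py .48 .04 .3
```

```text
[ 0.494  0.133 -0.859]
[ 0.16 -0.03 -0.26  2.28 -0.26  0.37  1.95] [0.48 0.04 0.3 ] [ 0.494  0.133 -0.859]
0.02 [ 0.16  0.   -0.26  2.32 -0.28  0.3   1.98] [0.48 0.04 0.28] [ 0.494  0.133 -0.859]
0.04 [ 0.16  0.04 -0.27  2.36 -0.31  0.23  2.01] [0.48 0.04 0.26] [ 0.494  0.133 -0.859]
0.06 [-0.1   0.07 -0.01  2.39 -0.53  0.17  2.23] [0.48 0.04 0.24] [ 0.494  0.133 -0.859]
0.08 [-0.41  0.13  0.36  2.42 -1.09  0.17  2.81] [0.48  0.04  0.221] [ 0.49   0.133 -0.861]
0.1 [-0.32  0.16  0.27  2.41 -1.09  0.17  2.82] [0.481 0.039 0.206] [ 0.464  0.133 -0.876]
[ 0.0458 -0.1022  0.0298]
```

Request:
drive_tool(motion=[[-1,[0.015,-0.034,0.01],0],[-1,[0.03,-0.068,0.02],0],[-1,[0.046,-0.102,0.03],0],[-1,[0.046,-0.102,0.03],0],[-1,[0.046,-0.102,0.03],0]])

```text
clock: 21.65
position: [0.4795, 0.0412, 0.2992]
eef_rot: [0.586, 0.766, 0.21, 0.161]
ft_force: [1.0, 0.6, -0.0]
width: 0.0299
```

```bash
python3 st.py;python3 to.py .48 .04 .2
```

```text
clock 21.65
joints [ 0.1549 -0.006  -0.2834  2.2506 -0.1965  0.3713  1.8711]
position [0.4795 0.0412 0.2992]
ft_force [ 0.9934  0.6446 -0.0359]
width 0.0299
x [-0.262  0.965 -0.   ] y [0.83  0.225 0.511] z [ 0.493  0.134 -0.86 ] tilt 30.71
[-0.0013 -0.0505  0.0854]
```

Request:
drive_tool(motion=[[-1,[0,-0.02,0.034],0],[-1,[0,-0.04,0.068],0],[-1,[0,-0.05,0.085],0],[-1,[0,-0.05,0.085],0],[-1,[0,-0.05,0.085],0],[-1,[0,-0.05,0.085],0]])

```text
clock: 22.25
position: [0.4832, 0.0331, 0.2114]
eef_rot: [0.584, 0.77, 0.206, 0.154]
ft_force: [1.2, 2.6, 1.3]
width: 0.0299
```

```bash
python3 st.py;python3 to.py .48 .04 .17
```

```text
clock 22.25
joints [-0.3688  0.1536  0.3174  2.4011 -1.0871  0.173   2.8181]
position [0.4832 0.0331 0.2114]
ft_force [1.2431 2.602  1.3256]
width 0.0299
x [-0.271  0.962  0.003] y [0.835 0.234 0.498] z [ 0.479  0.138 -0.867] tilt 29.86
[ 0.0074 -0.0217  0.0354]
```

```bash
python3 to.py .50 .03 .35
```

```text
[-0.0071  0.0823 -0.1126]
```

Request:
drive_tool(motion=[[-1,[-0.002,0.02,-0.03],0],[-1,[-0.004,0.04,-0.06],0],[-1,[-0.007,0.065,-0.09],0],[-1,[-0.007,0.082,-0.113],0],[-1,[-0.007,0.082,-0.113],0],[-1,[-0.007,0.082,-0.113],0],[-1,[-0.007,0.082,-0.113],0]])

```text
clock: 22.95
position: [0.4989, 0.0304, 0.3515]
eef_rot: [0.583, 0.77, 0.208, 0.154]
ft_force: [-0.2, -0.2, -2.1]
width: 0.0295
```

```bash
python3 st.py;python3 to.py .6025 .0319 .2494; python3 to.py .57 .023 .31
```

```text
clock 22.95
joints [-0.8924 -0.0806  0.7566  2.1254 -0.0486  0.5586  1.7575]
position [0.4989 0.0304 0.3515]
ft_force [-0.2024 -0.2235 -2.076 ]
width 0.0295
x [-0.273  0.962  0.005] y [0.834 0.234 0.499] z [ 0.479  0.141 -0.866] tilt 29.96
[-0.0274  0.0358  0.1383]
[-0.0268  0.0369  0.069 ]
```

Request:
drive_tool(motion=[[-1,[-0.014,0.018,0.01],0],[-1,[-0.027,0.036,0.02],0],[-1,[-0.027,0.036,0.05],0],[-1,[-0.027,0.036,0.08],0],[-1,[-0.027,0.036,0.105],0],[-1,[-0.027,0.036,0.125],0],[-1,[-0.027,0.036,0.138],0],[-1,[-0.027,0.036,0.138],0],[-1,[-0.027,0.036,0.138],0],[-1,[-0.027,0.036,0.138],0]])

```text
clock: 23.95
position: [0.5999, 0.0318, 0.2469]
eef_rot: [0.583, 0.771, 0.206, 0.153]
ft_force: [-0.1, -0.3, -0.4]
width: 0.0301
```

```bash
python3 st.py;python3 to.py .6025 .0319 .2494; python3 snap.py scene k1 270 150 110 110 6; python3 snap.py top k2 220 130 90 100 6
```

```text
clock 23.95
joints [-0.5651  0.3062  0.6551  2.1095 -0.9101  0.4266  2.6422]
position [0.5999 0.0318 0.2469]
ft_force [-0.119  -0.3348 -0.4063]
width 0.0301
x [-0.273  0.962  0.004] y [0.836 0.235 0.495] z [ 0.475  0.138 -0.869] tilt 29.68
[-0.0006  0.0034 -0.001 ]
```

View pics/k1.png

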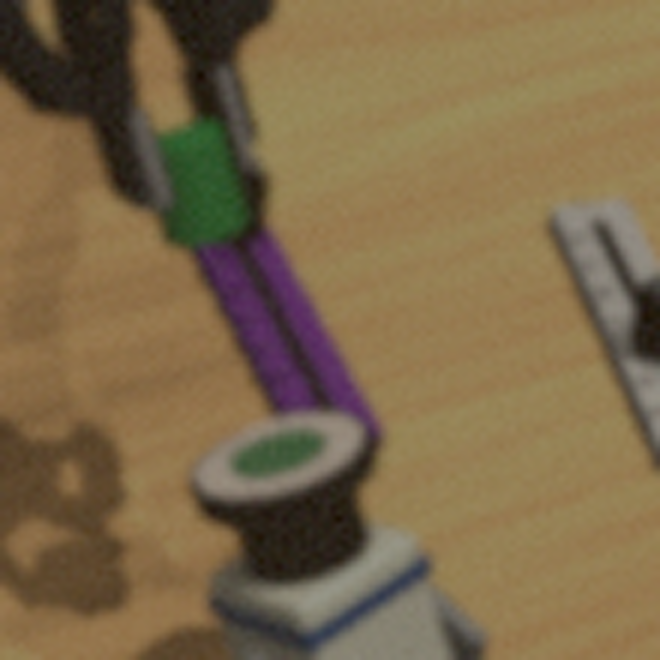

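View pics/k2.png

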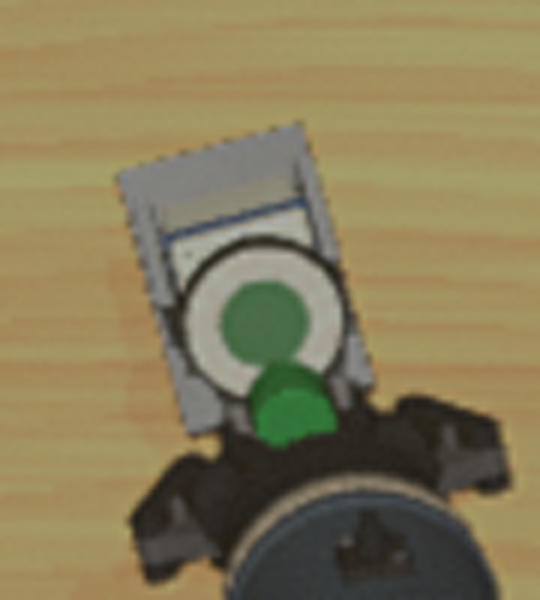

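Request:
drive_tool(motion=[[-1,[-0.0005,0.003,-0.001],0],[-1,[-0.0005,0.003,-0.001],0],[-1,[-0.0005,0.003,-0.001],0],[-1,[-0.0005,0.003,-0.001],0]])

```text
clock: 24.45
position: [0.6018, 0.0326, 0.2486]
eef_rot: [0.583, 0.771, 0.205, 0.152]
ft_force: [0.6, 0.0, -0.0]
width: 0.0299
```

```bash
python3 st.py; cat > chk.py <<'E'
from h import *
import sys
o=get_obs(); Rm=R.from_quat(o['eef_rot']).as_matrix(); tcp=o['position']
mz=-(Rm@np.array([0,.016,1.])); mz/=np.linalg.norm(mz); face=tcp-.0161*mz
f=np.array([-.4813,-.1353,.866]); L=np.array([.6535,.0463,.1575])
print("mount z",mz.round(3),"err deg",np.degrees(np.arccos(mz@f)).round(2),"face",face.round(4),"axial",((face-L)@f).round(4),"lateral",((face-L)-((face-L)@f)*f).round(4))
for nm in("scene","top"):
    p,d=camera(nm); np.savez(f"pics/chk_{nm}_{sys.argv[1]}.npz",p=p,d=d)
    h=cv2.cvtColor(p,cv2.COLOR_BGR2HSV).astype(int); m=(h[...,0]>45)&(h[...,0]<80)&(h[...,1]>120)&(h[...,2]>50)
    n,l,s,c=cv2.connectedComponentsWithStats(m.astype(np.uint8)); fx=proj(nm,[face,face+.018*mz,face+.036*mz]); 
    i=min(range(1,n),key=lambda i:np.hypot(*(c[i]-fx[1])) if s[i,4]>40 else 1e9)
    v,u=np.nonzero(l==i); print(nm,"blob",s[i],c[i].round(2),"pred face/mid/top",fx.round(1).tolist(), "minAreaRect",cv2.minAreaRect(np.c_[u,v].astype(np.float32)))
    # predicted silhouette
    a=np.cross(mz,[0,0,1]);a/=np.linalg.norm(a);b=np.cross(mz,a);t=np.linspace(0,2*np.pi,60)[:,None]
    C=np.r_[face+.016*(np.cos(t)*a+np.sin(t)*b),face+.036*mz+.016*(np.cos(t)*a+np.sin(t)*b)]
    px=proj(nm,C); hl=cv2.convexHull(px.astype(np.float32)); M=cv2.moments(hl); print("  pred hull centroid",M['m10']/M['m00'],M['m01']/M['m00'],"bbox",px.min(0).round(1),px.max(0).round(1),cv2.minAreaRect(hl))
    x0,y0=(fx[1]-35).astype(int); im=cv2.resize(p[y0:y0+70,x0:x0+70],None,fx=8,fy=8,interpolation=cv2.INTER_CUBIC)
    cv2.polylines(im,[((hl.reshape(-1,2)-[x0,y0]+.5)*8).astype(int)],True,(255,0,255),1); cv2.imwrite(f"pics/chk_{nm}_{sys.argv[1]}.png",im)
    # surface depth pts of mount
    W=pts(nm,d,np.c_[u,v]); q=(W-face); ax=q@mz; rad=np.linalg.norm(q-ax[:,None]*mz,axis=1); k=np.abs(rad-.016)<.008; print("  depth axial range pct",np.percentile(ax[k],[3,50,97]).round(4),"rad",np.median(rad[k]).round(4))
E
python3 chk.py 1
```

```text
clock 24.45
joints [-0.57    0.3078  0.6613  2.102  -0.9016  0.434   2.6324]
position [0.6018 0.0326 0.2486]
ft_force [ 0.5515  0.0049 -0.0068]
width 0.0299
x [-0.273  0.962  0.005] y [0.837 0.236 0.494] z [ 0.475  0.139 -0.869] tilt 29.64
mount z [-0.488 -0.143  0.861] err deg 0.83 face [0.6097 0.0349 0.2348] axial 0.0895 lateral [-0.0007  0.0007 -0.0003]
scene blob [298 170  14  20 181] [304.55 179.92] pred face/mid/top [[305.2, 188.2], [302.7, 180.5], [300.3, 172.6]] minAreaRect ((304.6116943359375, 179.56344604492188), (19.165456771850586, 12.25449275970459), 85.91438293457031)
  pred hull centroid 302.76969437422224 180.52404152739823 bbox [293.  169.6] [312.4 191.4] ((302.8355407714844, 180.55996704101562), (20.701156616210938, 15.262853622436523), 72.07733154296875)
  depth axial range pct [0.0043 0.0205 0.0378] rad 0.0151
top blob [262 189  14  14 140] [267.81 195.97] pred face/mid/top [[267.3, 195.5], [268.2, 198.1], [269.1, 200.7]] minAreaRect ((267.7353210449219, 195.44117736816406), (12.369317054748535, 12.854387283325195), 75.96376037597656)
  pred hull centroid 268.2104810727807 198.23957288521925 bbox [260.3 188.8] [276.3 207.6] ((268.11614990234375, 198.22445678710938), (18.930484771728516, 14.509505271911621), 69.07867431640625)
  depth axial range pct [0.0047 0.0328 0.0379] rad 0.0149
```

View pics/chk_scene_1.png

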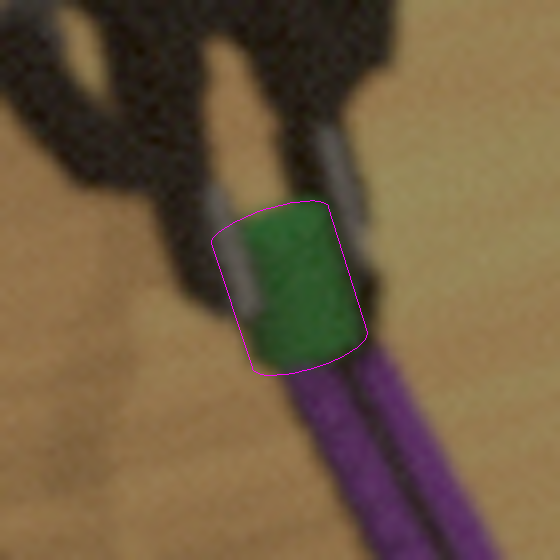

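View pics/chk_top_1.png

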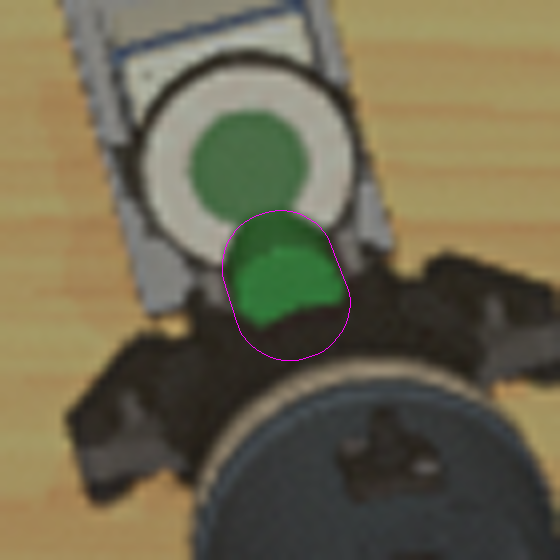

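The held mount matches its predicted outline in both views, within about 1 px. I'll hold for steadiness, then do a last overview check.

Request:
drive_tool(motion=[[-1,[0,0,0],0],[-1,[0,0,0],0],[-1,[0,0,0],0],[-1,[0,0,0],0],[-1,[0,0,0],0]])

```text
clock: 25.05
position: [0.6019, 0.0325, 0.2485]
eef_rot: [0.583, 0.771, 0.205, 0.152]
ft_force: [-0.5, -0.2, 0.2]
width: 0.0304
```

```bash
python3 chk.py 2 | grep mount; python3 st.py | head -4; python3 snap.py scene fin 0 100 560 240 1;cp pics/fin.png pics/fin1.png; python3 - <<'E'
from h import *
p,d=load("pics/fin.npz"); cv2.imwrite("pics/fin2.png",cv2.resize(p[150:320,140:440],None,fx=2.6,fy=2.6,interpolation=cv2.INTER_CUBIC))
E
```

```text
mount z [-0.488 -0.143  0.861] err deg 0.82 face [0.6097 0.0348 0.2346] axial 0.0894 lateral [-0.0008  0.0006 -0.0003]
clock 25.15
joints [-0.5697  0.3081  0.6612  2.102  -0.9015  0.434   2.6324]
position [0.6019 0.0325 0.2485]
ft_force [-0.6547  0.2582 -1.3074]
```

View pics/fin2.png

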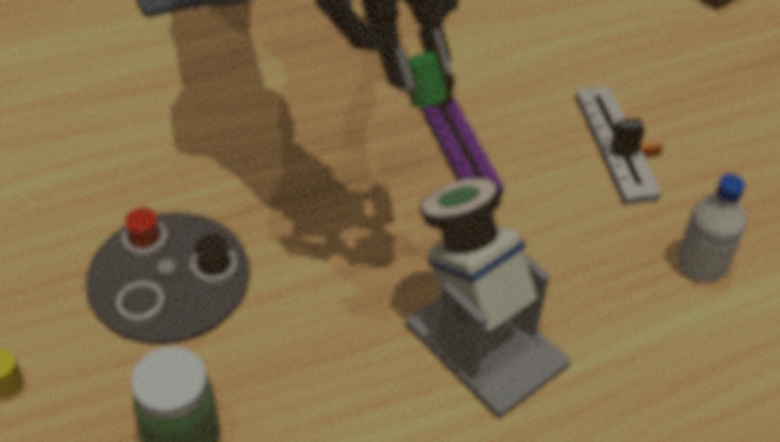

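The green collar is empty at (140,300). The red and black mounts, the jar, the bottle and the camera haven't moved. The dimmer grip is beside its mark at (628,135), and the mount is held steady in front of the lens. Handing in.

```bash
python3 -c "
from rig import *
print(sign_off())"
```

```text
the job is handed in; nothing more can be done
None
```

I slid the dimmer grip up to the orange mark. Then I took the green mount straight up out of its collar and handed the job in at about 25 s, still holding the mount at the camera's focus.

The moves only allow turns about the tool's own z axis. I got the 30° lean by pushing the arm against its reach limits in free air, because the arm keeps the tilt it ends up with.

**Mount:** by the arm's own pose reading, the polished face is 89.4 mm from the lens glass, about 1 mm off the axis and 0.8° from square. It was steady over the last 0.6 s. Its predicted outline matched both camera views to about 1 pixel (2–3 mm). The lens position behind these figures differed by about 2 mm between the two views, so I used a value between them. I took the mount as lying flat against the gripper pads; if it does not, its tilt could be up to about 1.5° different.

**Dimmer:** the top view puts the grip about 1 mm past the mark. I left it there because that is within what I could measure. The scene view was coarser and put the grip 2 mm past the mark on average, with single readings from 2 mm short to 4 mm past it.

**Everything else:** in the last scene picture the red and black mounts, the jar, the bottle, the camera and the purple look-alike were in their places. No check failed.

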